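Lock the valve cartridges into the air test block

TASK

First shut the air by turning the ball valve's lever right across its pipe. Then set every loose valve cartridge on the bench fully down in a pocket of the grey test block, and there turn each one's slotted lock screw clockwise to its stop, using only the flat screwdriver: turn it lightly until the blade drops into the slot, then drive. When all are locked, hang the screwdriver back in its stand, then open the valve half way (45 degrees); leave the other things on the bench alone.

Things in the scene. Friction and masses are not known exactly. Their poses are not given: they have to be found in the camera images.
- cart0: loose valve cartridge (any of them may be absent): square aluminium block 44 x 44 mm, 46 mm high, mass about 0.18 kg, with a round brass slotted lock screw (24 mm across, 8 mm high) centred on its top. Origin: centre of its underside, z up, x and y across the flat sides. The cartridges are alike and any may go in any pocket, any side round
- cart1: loose valve cartridge (any of them may be absent): square aluminium block 44 x 44 mm, 46 mm high, mass about 0.18 kg, with a round brass slotted lock screw (24 mm across, 8 mm high) centred on its top. Origin: centre of its underside, z up, x and y across the flat sides. The cartridges are alike and any may go in any pocket, any side round
- cart2: loose valve cartridge (any of them may be absent): square aluminium block 44 x 44 mm, 46 mm high, mass about 0.18 kg, with a round brass slotted lock screw (24 mm across, 8 mm high) centred on its top. Origin: centre of its underside, z up, x and y across the flat sides. The cartridges are alike and any may go in any pocket, any side round
- lock0 (a joint): turn of the lock screw on cart0, rad: 0 unlocked, grows clockwise seen from above to a hard stop at 1.5 (locked); starts somewhere in 0 to 0.25; stiff (about 0.05 N m), stays where it is left
- lock1 (a joint): turn of the lock screw on cart1, rad: 0 unlocked, grows clockwise seen from above to a hard stop at 1.5 (locked); starts somewhere in 0 to 0.25; stiff (about 0.05 N m), stays where it is left
- lock2 (a joint): turn of the lock screw on cart2, rad: 0 unlocked, grows clockwise seen from above to a hard stop at 1.5 (locked); starts somewhere in 0 to 0.25; stiff (about 0.05 N m), stays where it is left
- slot0 (a point): centre of the slot's mouth on cart0's lock screw, level with the top of the screw and 54 mm above the cartridge's underside; its x axis lies along the slot and turns with the screw, z up. The slot is 4.5 mm wide, 5 mm deep, about 20 mm long and open at both ends
- slot1 (a point): centre of the slot's mouth on cart1's lock screw, level with the top of the screw and 54 mm above the cartridge's underside; its x axis lies along the slot and turns with the screw, z up. The slot is 4.5 mm wide, 5 mm deep, about 20 mm long and open at both ends
- slot2 (a point): centre of the slot's mouth on cart2's lock screw, level with the top of the screw and 54 mm above the cartridge's underside; its x axis lies along the slot and turns with the screw, z up. The slot is 4.5 mm wide, 5 mm deep, about 20 mm long and open at both ends
- pocket0 (a point): centre of the floor of one of three square pockets in the fixed grey test block (100 mm in x, 250 mm in y, 28 mm high, pockets in a row along y, 13 mm from the bench to the pocket floor); axes as the block's, z up. The pocket is 49 x 49 mm and 15 mm deep, sides along the block's x and y; the pockets are 85 mm apart
- pocket1 (a point): centre of the floor of one of three square pockets in the fixed grey test block (100 mm in x, 250 mm in y, 28 mm high, pockets in a row along y, 13 mm from the bench to the pocket floor); axes as the block's, z up. The pocket is 49 x 49 mm and 15 mm deep, sides along the block's x and y; the pockets are 85 mm apart
- pocket2 (a point): centre of the floor of one of three square pockets in the fixed grey test block (100 mm in x, 250 mm in y, 28 mm high, pockets in a row along y, 13 mm from the bench to the pocket floor); axes as the block's, z up. The pocket is 49 x 49 mm and 15 mm deep, sides along the block's x and y; the pockets are 85 mm apart
- driver: short flat screwdriver, 122 mm long, mass 0.15 kg. Origin: centre of the blade's tip; z runs from the tip up to the handle, x along the blade's width. Blade 14 mm wide (x), 2.2 mm thick (y), 12 mm long; then a round shank 9 mm across; from 55 to 60 mm a round collar 36 mm across; from 60 to 122 mm above the tip a square black handle 26 x 26 mm, flat sides along x and y. It hangs upright in the stand, blade down, by its collar, and is free to turn there
- hang (a point): point on the fixed screwdriver stand where the blade's tip is when the screwdriver hangs in it, 35 mm above the bench, z up. The stand's top plate (80 x 80 mm, 6 mm thick, its upper face 90 mm above the bench, 55 mm above this point) has a 22 x 22 mm hole centred over this point, sides along the point's x and y; the collar rests on the plate
- valve (a joint): angle of the ball valve's lever, rad: 0 shut (lever square across the pipe), 1.57 fully open (lever along the pipe), 0.785 half open; grows anticlockwise seen from above; stiff (0.12 N m), stays where it is left. At the start it is mostly open
- lever (a point): point on the axis of the lever bar, 90 mm from the pivot and at mid height, 80 mm above the bench; z up, its x axis points along the lever towards the pivot. The bar is 14 mm wide, 16 mm high, reaches from the pivot to 115 mm from it; the pipe below it tops out at 47 mm above the bench (the brass valve body near the pivot at 55 mm)
- pivot (a point): point on the valve's upright turning axis, at the lever's mid height
- wrench: bystander, not to be disturbed: open-end wrench, about 170 mm, lying
- bearing: bystander, not to be disturbed: steel ball-bearing ring, 52 mm across, 15 mm high
- socket: bystander, not to be disturbed: small steel socket, 26 mm across, 36 mm high
- spray: bystander, not to be disturbed: grey spray can, 64 mm across, 190 mm high
- tin: bystander, not to be disturbed: open steel tin, 70 mm across, 70 mm high
- bolt: bystander, not to be disturbed: plain dark steel pin, 18 mm across, 50 mm long, lying
- tape: bystander, not to be disturbed: paper roll, 90 mm across, 45 mm high
Not all that is in view belongs to the job. What is shaped like the cart0 but pink is not meant. Of the things shaped like the driver, the black one is meant.

How it is judged (in metres and radians):
On the way, in this order (a step that is already met when the one before it is completed fails the run):
1. the ball valve is shut (value of joint valve below 0.1 rad), for 0.2 s.
2. every cartridge sits down in a pocket (((horizontal distance between cart0 and pocket0 below 0.006 m and z of cart0 in the frame of pocket0 below 0.003 m and angle between cart0's own z axis and vertical below 0.08 rad) or (horizontal distance between cart0 and pocket1 below 0.006 m and z of cart0 in the frame of pocket1 below 0.003 m and angle between cart0's own z axis and vertical below 0.08 rad) or (horizontal distance between cart0 and pocket2 below 0.006 m and z of cart0 in the frame of pocket2 below 0.003 m and angle between cart0's own z axis and vertical below 0.08 rad)) and ((horizontal distance between cart1 and pocket0 below 0.006 m and z of cart1 in the frame of pocket0 below 0.003 m and angle between cart1's own z axis and vertical below 0.08 rad) or (horizontal distance between cart1 and pocket1 below 0.006 m and z of cart1 in the frame of pocket1 below 0.003 m and angle between cart1's own z axis and vertical below 0.08 rad) or (horizontal distance between cart1 and pocket2 below 0.006 m and z of cart1 in the frame of pocket2 below 0.003 m and angle between cart1's own z axis and vertical below 0.08 rad)) and ((horizontal distance between cart2 and pocket0 below 0.006 m and z of cart2 in the frame of pocket0 below 0.003 m and angle between cart2's own z axis and vertical below 0.08 rad) or (horizontal distance between cart2 and pocket1 below 0.006 m and z of cart2 in the frame of pocket1 below 0.003 m and angle between cart2's own z axis and vertical below 0.08 rad) or (horizontal distance between cart2 and pocket2 below 0.006 m and z of cart2 in the frame of pocket2 below 0.003 m and angle between cart2's own z axis and vertical below 0.08 rad))), for 0.2 s.
3. every cartridge sits in a pocket with its screw turned to the stop (all of step 2 and value of joint each of lock0, lock1, lock2 above 1.35 rad), for 0.2 s.
4. the screwdriver hangs in its stand again (horizontal distance between driver and hang below 0.01 m and distance between driver and hang below 0.011 m and angle between driver's own z axis and vertical below 0.08 rad and linear speed of driver below 0.03 m/s), for 0.2 s.
5. the ball valve is half open (value of joint valve between 0.645 and 0.925 rad), for 0.2 s.
At the end, for the whole second after the job is handed in: Every cartridge present stands upright on the floor of a pocket (within 6 mm of its centre, 3 mm of its floor), its lock screw at 1.35 rad or more (stop at 1.5), the screwdriver hangs upright and still in its stand, and the valve is at 45 degrees within 8 degrees (all of step 3 and all of step 4 and all of step 5 and linear speed of each of cart0, cart1, cart2 below 0.03 m/s); the robot touches nothing.
It fails at once if a lock screw is turned by something other than the screwdriver (((velocity of joint lock0 above 0.4 rad/s or velocity of joint lock0 below -0.4 rad/s) and distance between driver and slot0 above 0.02 m) or ((velocity of joint lock1 above 0.4 rad/s or velocity of joint lock1 below -0.4 rad/s) and distance between driver and slot1 above 0.02 m) or ((velocity of joint lock2 above 0.4 rad/s or velocity of joint lock2 below -0.4 rad/s) and distance between driver and slot2 above 0.02 m)).
It fails at once if the air valve is open more than about 17 degrees while a cartridge in a pocket is not locked (value of joint valve above 0.3 rad and ((((horizontal distance between cart0 and pocket0 below 0.006 m and z of cart0 in the frame of pocket0 below 0.003 m and angle between cart0's own z axis and vertical below 0.08 rad) or (horizontal distance between cart0 and pocket1 below 0.006 m and z of cart0 in the frame of pocket1 below 0.003 m and angle between cart0's own z axis and vertical below 0.08 rad) or (horizontal distance between cart0 and pocket2 below 0.006 m and z of cart0 in the frame of pocket2 below 0.003 m and angle between cart0's own z axis and vertical below 0.08 rad)) and value of joint lock0 below 1.2 rad) or (((horizontal distance between cart1 and pocket0 below 0.006 m and z of cart1 in the frame of pocket0 below 0.003 m and angle between cart1's own z axis and vertical below 0.08 rad) or (horizontal distance between cart1 and pocket1 below 0.006 m and z of cart1 in the frame of pocket1 below 0.003 m and angle between cart1's own z axis and vertical below 0.08 rad) or (horizontal distance between cart1 and pocket2 below 0.006 m and z of cart1 in the frame of pocket2 below 0.003 m and angle between cart1's own z axis and vertical below 0.08 rad)) and value of joint lock1 below 1.2 rad) or (((horizontal distance between cart2 and pocket0 below 0.006 m and z of cart2 in the frame of pocket0 below 0.003 m and angle between cart2's own z axis and vertical below 0.08 rad) or (horizontal distance between cart2 and pocket1 below 0.006 m and z of cart2 in the frame of pocket1 below 0.003 m and angle between cart2's own z axis and vertical below 0.08 rad) or (horizontal distance between cart2 and pocket2 below 0.006 m and z of cart2 in the frame of pocket2 below 0.003 m and angle between cart2's own z axis and vertical below 0.08 rad)) and value of joint lock2 below 1.2 rad))).
It fails at once if a bystander is pushed more than 50 mm away (distance of any of wrench, bearing, socket, spray, tin, bolt, tape from where it was at the start of the episode above 0.05 m).
Of cart0, cart1, cart2 only 2 to 3 are there at a start; the rules pass over those that are not, and their reading is None.
At some moment in a run one of cart0, cart1, cart2 may be knocked a few centimetres aside while the robot is not near it.
It also fails if it takes over 210 s, if anything falls off the work surface, if the arm or the gripper's body presses on something with over 40 N, if the wrist force passes 120 N, or if a joint passes its speed limit or range.

ROBOT

A 6-joint arm with a two-finger parallel gripper is mounted at the origin on the work surface. World frame = base frame: x ahead of the robot, y to its left, z up, the work surface at z = 0. Lengths are in m, angles in degrees, forces in N, time in s.
With the tool pointing down it reaches from about 0.35 to 0.925 m from the base axis. Payload 6.4 kg.
Tool frame: the origin (TCP) lies at the very end of the fingers, on their centre line; the grasp point (between the pads) lies 19 mm behind it; z points along the fingers, y is the direction in which the jaws open and shut (so a half turn about z gives the same grasp; the last joint's range is limited). The gripper opens to 85 mm and grips with 20 to 120 N. Pads are 22 mm wide; open, the fingers measure 114 mm over their backs; the gripper's body (76 mm by 85 mm) begins 54 mm behind the grasp point. The pads swing forward as they close: fully open they stand 13 mm farther back than shut.
Start: joints at [60.098, 14.043, 89.255, -0, 76.702, -9.975], TCP at [0.222, 0.611, 0.231] pointing down, gripper open.
Joint ranges: [-179.41, 179.41], [-58.25, 129.5], [7.25, 145.43], [-54.29, 234.29], [11.92, 165.04], [-157.13, 157.13]. Speed limits (degrees/s): [147.25, 147.25, 180, 180, 180, 180].

INTERFACE

Orientations are given as a 3x3 rotation matrix whose columns are the frame's x, y, z axes.
In Python, from cell import r gives the robot as it stands.
- The arm moves only by the tool apply_moves, never from a script. Its argument "steps" is a list of rows, each an object with "translation": the shift along the world's x, y, z in mm, a list of three; "spin": the turn about the world's z in degrees; "grip": the closure, from 0 (fully open) to 1 (shut). In form: [{"translation": [tx, ty, tz], "spin": spin, "grip": grip}, ...]. A call has 1 to 10 rows; each row shifts and turns the pose as measured when the row begins; what a row does not reach is not made up. A row lasts 1/8 s, in which the tool goes at most 62.5 mm and 10.7 degrees, less where a joint would pass 70% of its speed; a pose out of reach is approached as far as the arm can. A call is refused whole if a number of a shift passes 62.5 or a number of a turn 10.7, either way. A call with a gripper value outside its range is refused whole. The fingers move at their own pace and stop on an object; "grip_force" is the grip in N (left out, the last holds). Time passes only in rows, so rows that do not move let the fingers close. It gives the time, the measured TCP pose, the force and the opening at its end, in the units of the state.
- r.state(): the state, without advancing time (a new reading comes with each control period).
- r.grab_frame(name): name is "scene" or "top" or "wrist"; returns a dict with "frame" (480x640x3 uint8, blue, green, red), "camera_matrix" (3x3 intrinsics, pixels), "R" (3x3) and "t" (3): a world point X has camera coordinates R X + t; the wrist camera has in their place "hand_eye" (4x4, takes a point from camera to tool coordinates, whose origin is the TCP and whose axes are the flange's). Camera axes: x right, y down, z forward; pixel columns grow to the right and rows downward; lengths in m; the calibration is good to about 2 mm. The wrist camera is an equidistant fisheye: a pixel r from the principal point sees the ray r / f radians off the axis. A picture is of the moment at which its call begins: read the wrist's pose just before it. There is no depth.
- r.hand_in(): hands the job in, once; it reports no verdict.
The state is a dict: "t": time; "joint_positions": joint angles; "qd": joint speeds; "tau": joint torques, N m; "position": TCP position; "tcp_rot": TCP orientation; "wrist_force": force on the tool from outside, world axes, zero at the start; "torque": the same for the moment, N m; "finger_gap": finger opening in m.
Only numpy, scipy, OpenCV 4.12 (cv2) and the standard library are available. Lean on these libraries where they do the work, as an engineer would, in place of code of your own. Each camera call takes 0.05 s, during which the arm holds its last target. There are 200 camera calls.

## Working session

There is one attempt and no reset: what is moved stays moved. The work goes in short steps, Python scripts to look and compute and a tool call to move; the robot and the scene stay as the last step left them, time stands still between calls to the robot, and variables do not carry over. Pictures are saved under pics/ and viewed, on a budget of 23 in all, crops included, one or two more only if the job needs it, and the job is handed in when it is done.

Besides the shell and the picture viewer there is one more tool, called after "Call:" as name(argument=value, ...), one argument or row to a line, values as JSON. apply_moves: Moves the arm, as the interface text tells. Its arguments: {"type":"object","properties":{"steps":{"type":"array","items":{"type":"object","properties":{"translation":{"type":"array","items":{"type":"number"}},"spin":{"type":"number"},"grip":{"type":"number"}}}},"grip_force":{"type":"number"}},"required":["steps"]}

```bash
ls; mkdir -p pics; cat > h.py <<'E'
import numpy as np, cv2
from cell import r
def snap(n,fn=None):
    s=r.state(); g=r.grab_frame(n)
    if fn: cv2.imwrite('pics/'+fn,g['frame'])
    return s,g
def ray(s,g,px):
    K=np.array(g['camera_matrix']); u,v=px
    a=(u-K[0,2])/K[0,0]; b=(v-K[1,2])/K[1,1]
    if 'hand_eye' in g:
        th=np.hypot(a,b); k=np.sin(th)/th if th>1e-9 else 1
        d=np.array([a*k,b*k,np.cos(th)]); H=np.array(g['hand_eye'])
        R=np.array(s['tcp_rot']); p=np.array(s['position'])
        return p+R@H[:3,3], R@H[:3,:3]@d
    R=np.array(g['R']); t=np.array(g['t']).ravel()
    return -R.T@t, R.T@np.array([a,b,1])
def onz(s,g,px,z):
    o,d=ray(s,g,px); return o+d*(z-o[2])/d[2]
def proj(s,g,X):
    K=np.array(g['camera_matrix']); X=np.array(X,float)
    if 'hand_eye' in g:
        H=np.array(g['hand_eye']); R=np.array(s['tcp_rot']); p=np.array(s['position'])
        c=H[:3,:3].T@(R.T@(X-p)-H[:3,3]); rr=np.hypot(c[0],c[1]); th=np.arctan2(rr,c[2])
        return K[0,0]*th*c[0]/rr+K[0,2], K[1,1]*th*c[1]/rr+K[1,2]
    c=np.array(g['R'])@X+np.array(g['t']).ravel(); return K[0,0]*c[0]/c[2]+K[0,2],K[1,1]*c[1]/c[2]+K[1,2]
E
python3 - <<'E'
from h import *
s,g=snap('top','top0.png'); print(np.array(g['camera_matrix']),ray(s,g,(320,240)))
s,g2=snap('scene','scene0.png'); print(ray(s,g2,(320,240)))
s,g3=snap('wrist','wrist0.png'); print(g3['hand_eye'],g3['camera_matrix']); print(s)
cv2.imwrite('pics/a0.png',cv2.resize(g['frame'],(800,600)))
E
```

```text
pics
[[546.349878     0.         325.06079236]
 [  0.         546.349878   238.60951892]
 [  0.           0.           1.        ]] (array([0.51514692, 0.0081958 , 1.32349388]), array([ 0.0505479 ,  0.01305059, -0.99868257]))
(array([0.98946678, 0.40663197, 0.87477403]), array([-0.41649338, -0.41222139, -0.81059627]))
[[-8.21530754e-05 -9.52159836e-01 -3.05600459e-01  7.83403757e-02]
 [ 9.99999692e-01 -3.16753987e-04  7.18085878e-04  3.74865174e-04]
 [-7.80532695e-04 -3.05600306e-01  9.52159569e-01 -1.42375838e-01]
 [ 0.00000000e+00  0.00000000e+00  0.00000000e+00  1.00000000e+00]] [[371.64829954   0.         321.72725012]
 [  0.         371.64829954 246.96120345]
 [  0.           0.           1.        ]]
{'t': 0.1, 'joint_positions': array([ 6.00981929e+01,  1.40792089e+01,  8.93181840e+01,  1.15796472e-03,
        7.67019045e+01, -9.97586448e+00]), 'qd': array([ 0.0788739 , -0.0498751 , -0.22438855,  0.03561992,  0.03566347,
        0.02777222]), 'tau': array([-4.22013682e-04, -4.30674970e+01, -3.27126646e+01, -2.14588003e-04,
        2.91084267e-03, -1.61798954e-05]), 'position': array([0.22126672, 0.61064737, 0.23029825]), 'tcp_rot': array([[-9.40132181e-01,  3.40808899e-01, -8.81009640e-04],
       [ 3.40809887e-01,  9.40131051e-01, -1.49255696e-03],
       [ 3.19587826e-04, -1.70345762e-03, -9.99998498e-01]]), 'wrist_force': array([-0.52713435, -0.57882813,  1.18021674]), 'torque': array([-0.01469257, -0.02242499,  0.07134152]), 'finger_gap': 0.08557750873112126}
```

View pics/a0.png

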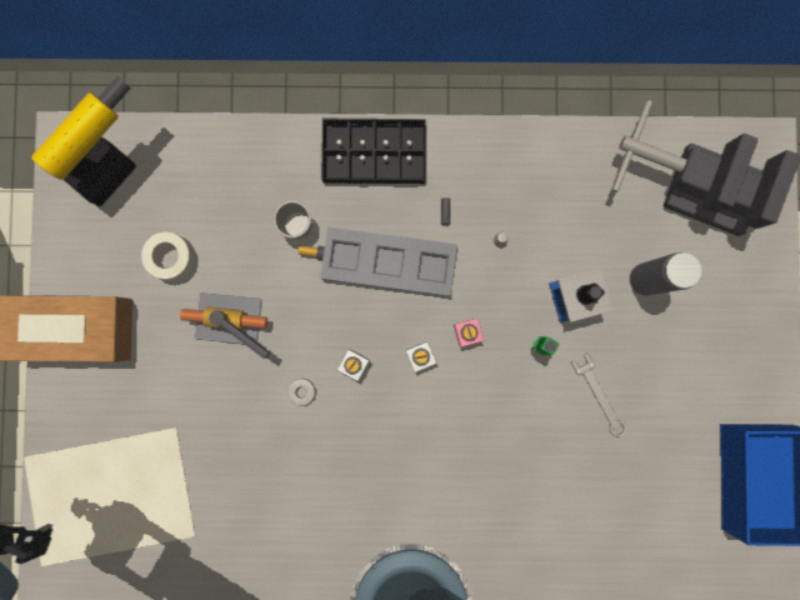

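View pics/scene0.png

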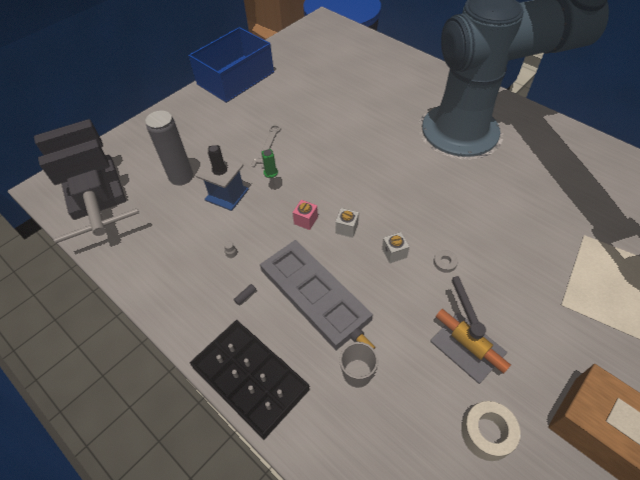

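Top view (800 px scale): white cartridges sit at (353,365) and (421,357). The pink one at (469,333) is a decoy. The black driver in its stand is at (590,293), and the green one at (545,345) is a decoy. The grey block is at (390,263), with the valve pivot at (216,318) and lever tip at (275,358). Next I'll enlarge to confirm and measure.

```bash
python3 - <<'E'
from h import *
s,g=snap('top'); f=g['frame']; hsv=cv2.cvtColor(f,cv2.COLOR_BGR2HSV)
s2,g2=snap('scene'); f2=g2['frame']
c=cv2.resize(f[175:335,140:500],(792,352),interpolation=cv2.INTER_CUBIC)
d=cv2.resize(f2[130:260,180:420],(792,429)[0:2],interpolation=cv2.INTER_CUBIC)[:248]
cv2.imwrite('pics/b0.png',np.vstack([c,d]))
def blobs(m,amin,name,z,S=s,G=g):
    cs,_=cv2.findContours(m.astype(np.uint8),cv2.RETR_CCOMP,cv2.CHAIN_APPROX_NONE)
    for k in cs:
        if cv2.contourArea(k)<amin: continue
        (u,v),(w,h),a=cv2.minAreaRect(k); X=onz(S,G,(u,v),z)
        B=cv2.boxPoints(((u,v),(w,h),a)); W=[onz(S,G,p,z) for p in B]
        e=[W[1]-W[0],W[2]-W[1]]; 
        print(name,(round(u),round(v)),X.round(4)[:2],[(round(np.linalg.norm(q)*1000),round(np.degrees(np.arctan2(q[1],q[0])))) for q in e])
H,Sa,V=[hsv[...,i].astype(int) for i in range(3)]
reg=np.zeros(H.shape,bool); reg[150:350,100:540]=1
blobs((Sa<20)&(V>205)&reg,60,'white',.046)
blobs((H>12)&(H<30)&(Sa>120)&(V>90)&reg,20,'brass',.054)
blobs((H>155)&(Sa>60)&reg,40,'pink',.046)
b,gg,rr=[f[...,i].astype(int) for i in range(3)]
blobs((b-rr>-3)&(b-rr<40)&(V>85)&(V<150)&reg,60,'grey',.028)
blobs((V<75)&reg,30,'dark',.08)
blobs((H>2)&(H<14)&(Sa>120)&reg,20,'pipe',.04)
E
```

```text
brass (282, 292) [0.458  0.1128] [(21, -44), (21, -134)]
brass (337, 288) [ 0.4685 -0.0157] [(19, -89), (9, -180)]
brass (336, 283) [ 0.48   -0.0133] [(19, -89), (9, -180)]
brass (372, 266) [ 0.5195 -0.0975] [(10, -75), (20, -166)]
brass (378, 265) [ 0.5232 -0.1103] [(10, -74), (20, -164)]
brass (177, 254) [0.5431 0.356 ] [(35, -4), (75, -95)]
brass (246, 200) [0.6703 0.1986] [(33, -89), (16, -179)]
pink (375, 266) [ 0.5203 -0.1034] [(46, -74), (45, -165)]
pink (375, 266) [ 0.5208 -0.1047] [(31, -45), (33, -135)]
grey (435, 275) [ 0.5005 -0.248 ] [(29, -14), (42, -104)]
dark (102, 263) [0.5212 0.5192] [(109, 2), (11, -89)]
dark (448, 244) [ 0.5712 -0.2679] [(13, -74), (61, -164)]
dark (470, 235) [ 0.5919 -0.3165] [(36, -84), (36, -175)]
dark (520, 223) [ 0.6219 -0.4323] [(75, -75), (61, -166)]
dark (231, 170) [0.7362 0.2299] [(53, -63), (29, -153)]
dark (535, 160) [ 0.7674 -0.467 ] [(18, -90), (44, 179)]
pipe (202, 256) [0.5388 0.3007] [(45, -89), (21, -179)]
pipe (153, 252) [0.5486 0.4173] [(20, -7), (40, -98)]
```

View pics/b0.png

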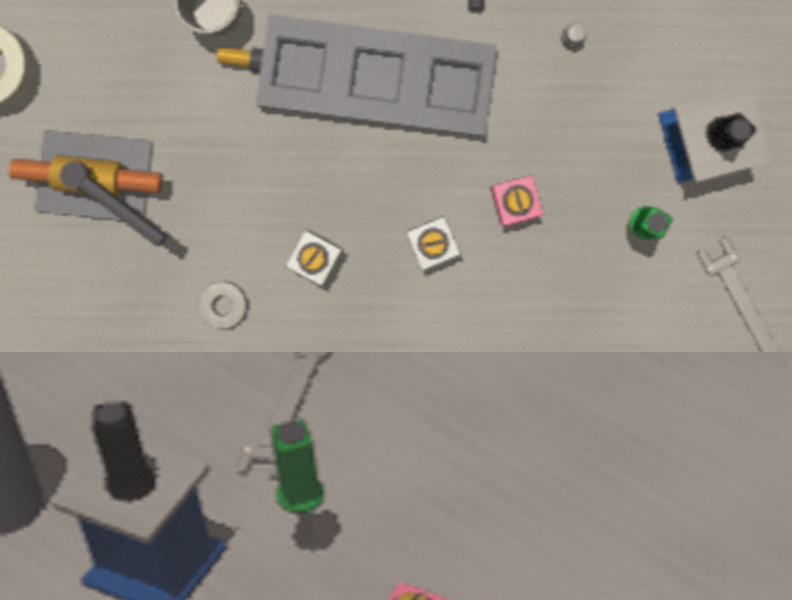

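The enlarged crop confirms three things:
- Two white cartridges, at crop (315,258) and (434,243). The pink one at (517,200) is excluded.
- The black driver hangs in the blue stand at (735,130). The green one at (650,222) is excluded.
- The lever runs from the pivot at (75,174) to the tip at about (165,242).

```bash
python3 - <<'E'
from h import *
s,g=snap('top'); P=lambda x,y,z: onz(s,g,(140+x/2.2,175+y/2.2),z)
for n,x,y,z in [('pivot',75,174,.088),('levertip',163,240,.088),('pipeL',10,168,.04),('pipeR',162,182,.04),('p0',301,64,.022),('p1',377,75,.022),('p2',455,85,.022),('TL',270,16,.028),('TR',496,43,.028),('BR',487,135,.028),('BL',260,103,.028),('c0',315,258,.054),('c1',434,243,.054),('hdl top',742,130,.157),('plate',714,138,.09),('bearing',223,304,.01),('spray',683*2.2/1.25-308,270*2.2/1.25-385,.19)]:
    print(n,P(x,y,z).round(4)[:2])
a=P(75,174,.08)-P(163,240,.08); b=P(10,168,.04)-P(162,182,.04)
print(np.degrees(np.arctan2(-a[1],-a[0])),np.degrees(np.arctan2(-b[1],-b[0])))
e=P(496,43,.028)-P(270,16,.028); print('block y-axis deg',np.degrees(np.arctan2(-e[0],e[1]))+180, np.linalg.norm(e))
E
```

```text
pivot [0.5428 0.3543]
levertip [0.4759 0.2623]
pipeL [0.5496 0.4374]
pipeR [0.5361 0.2745]
p0 [0.6662 0.1294]
p1 [0.6549 0.0466]
p2 [ 0.6447 -0.0383]
TL [0.7175 0.1633]
TR [ 0.6902 -0.0822]
BR [ 0.5903 -0.073 ]
BL [0.6227 0.1726]
c0 [0.4575 0.1089]
c1 [ 0.4744 -0.0162]
hdl top [ 0.5899 -0.3125]
plate [ 0.5857 -0.3022]
bearing [0.4047 0.2117]
spray [ 0.6267 -0.4473]
-126.01592939533217 -94.72664843664383
block y-axis deg 353.64644237943605 0.24697712189803123
```

Call:
apply_moves(
  steps=[
    {"translation":[38,-47,0],"spin":10.5,"grip":0.5},
    {"translation":[38,-47,0],"spin":10.5,"grip":0.5},
    {"translation":[38,-47,0],"spin":10.5,"grip":0.5},
    {"translation":[38,-47,0],"spin":10.5,"grip":0.5},
    {"translation":[38,-47,0],"spin":10.5,"grip":0.5},
    {"translation":[38,-47,0],"spin":10.5,"grip":0.5},
    {"translation":[38,-47,0],"spin":10.5,"grip":0.5},
    {"translation":[0,0,0],"spin":0,"grip":0.5},
  ],
)

```text
t: 1.3
position: [0.4783, 0.2926, 0.2315]
tcp_rot: [[-0.634, -0.773, 0.002], [-0.773, 0.634, 0.001], [-0.002, -0.001, -1.0]]
wrist_force: [1.1, 0.3, 0.5]
finger_gap: 0.0425
```

```bash
cat >> h.py <<'E'
def st():
    s=r.state(); R=np.array(s['tcp_rot']); print('t',round(s['t'],2),'p',(np.array(s['position'])*1000).round(1),'yawY',round(np.degrees(np.arctan2(R[1,1],R[0,1])),1),'q',np.round(s['joint_positions'],0),'F',np.round(s['wrist_force'],1),'T',np.round(s['torque'],2),'gap',round(s['finger_gap']*1000,1))
    return s
E
python3 - <<'E'
from h import *
st(); s,g=snap('wrist','w1.png')
for X in [(.4901,.2812,.08),(.543,.354,.08)]: print(proj(s,g,X))
E
```

```text
t 1.3 p [478.3 292.6 231.5] yawY 140.6 q [  20.    2.  103.    0.   75. -121.] F [1.1 0.3 0.5] T [ 0.   -0.    0.04] gap 42.5
(np.float64(301.59189599091513), np.float64(225.7471024613169))
(np.float64(309.3599221970757), np.float64(322.46724500253936))
```

View pics/w1.png

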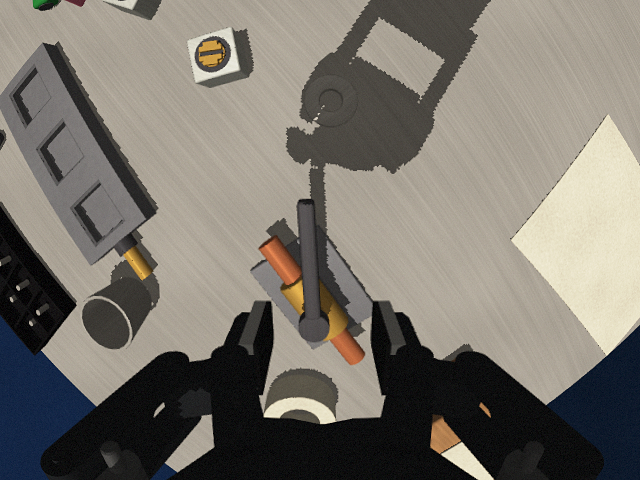

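```bash
python3 - <<'E'
from h import *
s,g=snap('wrist')
t=onz(s,g,(306.5,203),.085); p=onz(s,g,(314,328),.09); a=onz(s,g,(268,243),.045); b=onz(s,g,(355,358),.045)
print(t,p,np.linalg.norm(t-p),np.degrees(np.arctan2(*(t-p)[1::-1])),np.degrees(np.arctan2(*(a-b)[1::-1])))
L=p+(t-p)/np.linalg.norm(t-p)*.09; print('L90',L)
E
```

```text
[0.47291244 0.26992731 0.085     ] [0.53832459 0.35807609 0.09      ] 0.10988156217843731 -126.57782903529608 -95.61347468991171
L90 [0.48474787 0.28587662 0.08590468]
```

Call:
apply_moves(
  steps=[
    {"translation":[8,-8,0],"spin":3,"grip":0.5},
    {"translation":[0,0,-60],"spin":0,"grip":0.5},
    {"translation":[0,0,-60],"spin":0,"grip":0.5},
    {"translation":[0,0,-42],"spin":0,"grip":0.5},
    {"translation":[0,0,0],"spin":0,"grip":0.75},
    {"translation":[0,0,0],"spin":0,"grip":0.75},
    {"translation":[0,0,0],"spin":0,"grip":0.75},
  ],
  grip_force=20,
)

```text
t: 2.28
position: [0.4822, 0.2954, 0.0711]
tcp_rot: [[-0.583, -0.812, 0.011], [-0.812, 0.583, 0.006], [-0.011, -0.005, -1.0]]
wrist_force: [-0.2, 0.4, -0.3]
finger_gap: 0.0208
```

Call:
apply_moves(
  steps=[
    {"translation":[-11,10,-3],"spin":-9,"grip":0.75},
    {"translation":[-8,13,-3],"spin":-10,"grip":0.75},
    {"translation":[-6,14,0],"spin":-10,"grip":0.75},
    {"translation":[0,0,0],"spin":0,"grip":0.75},
  ],
)

```text
t: 2.78
position: [0.4618, 0.3353, 0.074]
tcp_rot: [[-0.91, -0.414, 0.026], [-0.414, 0.91, 0.002], [-0.025, -0.009, -1.0]]
wrist_force: [-0.2, 0.3, 0.5]
finger_gap: 0.0209
```

Call:
apply_moves(
  steps=[
    {"translation":[-3,13,-8],"spin":-9,"grip":0.75},
    {"translation":[-1,14,-5],"spin":-9,"grip":0.75},
    {"translation":[0,10,0],"spin":-5,"grip":0.75},
    {"translation":[0,0,0],"spin":0,"grip":0.75},
  ],
)

```text
t: 3.28
position: [0.4612, 0.3677, 0.0648]
tcp_rot: [[-0.999, -0.026, 0.029], [-0.026, 0.999, -0.02], [-0.029, -0.02, -0.999]]
wrist_force: [-0.1, -0.1, -1.3]
finger_gap: 0.0214
```

```bash
python3 - <<'E'
from h import *
st(); s,g=snap('wrist','w2.png'); s,g2=snap('top','t2.png')
c=g2['frame'][220:320,120:240]
cv2.imwrite('pics/c2.png',np.hstack([cv2.resize(g['frame'],(400,300)),cv2.resize(c,(360,300))]))
E
```

```text
t 3.27 p [461.2 367.7  64.8] yawY 91.5 q [ 28.  18. 104.  -2.  57. -62.] F [-0.1 -0.1 -1.3] T [-0.18  0.03 -0.07] gap 21.4
```

View pics/c2.png

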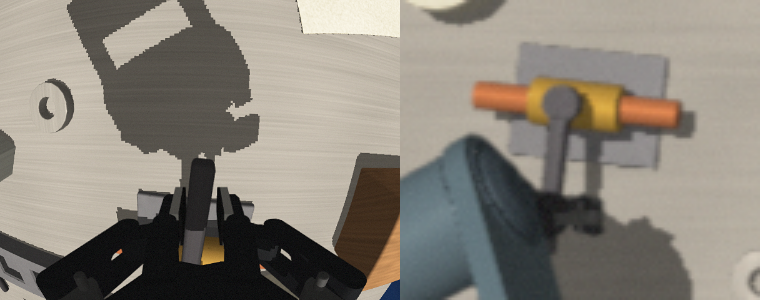

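Call:
apply_moves(
  steps=[
    {"translation":[0,6,0],"spin":0,"grip":0.75},
    {"translation":[0,0,0],"spin":0,"grip":0.75},
  ],
)

```text
t: 3.62
position: [0.4613, 0.3673, 0.0649]
tcp_rot: [[-0.999, -0.03, 0.026], [-0.03, 0.999, -0.033], [-0.025, -0.033, -0.999]]
wrist_force: [-0.5, -0.3, 0.0]
finger_gap: 0.0214
```

Call:
apply_moves(
  steps=[
    {"translation":[0,-4,0],"spin":0,"grip":0.6},
    {"translation":[0,0,20],"spin":0,"grip":0.5},
    {"translation":[0,0,40],"spin":0,"grip":0.5},
    {"translation":[0,0,60],"spin":0,"grip":0.5},
    {"translation":[0,0,0],"spin":0,"grip":0.2},
  ],
)

```text
t: 4.25
position: [0.4638, 0.3657, 0.1971]
tcp_rot: [[-0.999, -0.034, 0.036], [-0.035, 0.999, -0.023], [-0.035, -0.024, -0.999]]
wrist_force: [0.1, -0.2, -0.8]
finger_gap: 0.0593
```

```bash
python3 - <<'E'
from h import *
s=st(); print(np.round(s['tcp_rot'],3)); s,g=snap('wrist','w3.png')
E
```

```text
t 4.25 p [463.8 365.7 197.1] yawY 91.9 q [ 28.   8. 100.  -2.  71. -63.] F [ 0.1 -0.2 -0.8] T [0.07 0.05 0.01] gap 59.3
[[-0.999 -0.034  0.036]
 [-0.035  0.999 -0.023]
 [-0.035 -0.024 -0.999]]
```

View pics/w3.png

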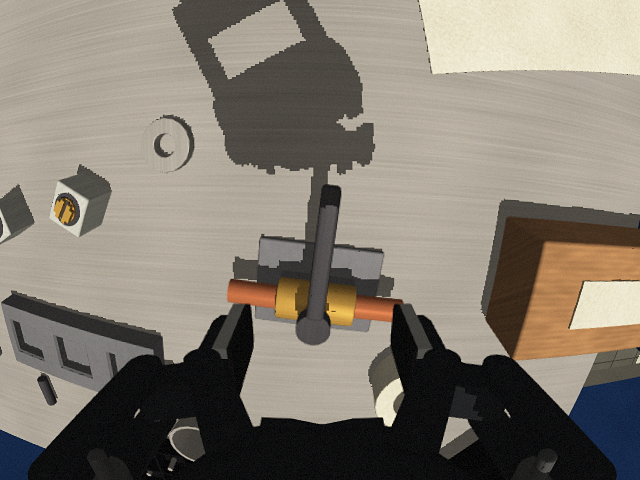

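```bash
python3 - <<'E'
from h import *
s=r.state(); g=r.grab_frame('wrist')
t=onz(s,g,(331,188),.085); p=onz(s,g,(313.5,328),.09); a=onz(s,g,(233,289),.045); b=onz(s,g,(400,310),.045)
print(t,p,np.linalg.norm(t-p),np.degrees(np.arctan2(*(t-p)[1::-1])),np.degrees(np.arctan2(*(a-b)[1::-1])))
# pockets & carts from wrist
H=cv2.cvtColor(g['frame'],cv2.COLOR_BGR2HSV)
E
```

```text
[0.42547977 0.36749001 0.085     ] [0.53263191 0.35861302 0.09      ] 0.1076354165895132 175.2641644655908 -95.30553221979618
```

Call:
apply_moves(
  steps=[
    {"translation":[0,-40,20],"spin":-7,"grip":0},
    {"translation":[0,-48,20],"spin":-7,"grip":0},
    {"translation":[0,-48,10],"spin":-7,"grip":0},
    {"translation":[0,-48,0],"spin":-7,"grip":0},
    {"translation":[0,-40,0],"spin":0,"grip":0},
    {"translation":[0,-30,0],"spin":0,"grip":0},
    {"translation":[0,0,0],"spin":0,"grip":0},
  ],
)

```text
t: 5.22
position: [0.4548, 0.1032, 0.2343]
tcp_rot: [[-0.894, 0.449, -0.004], [0.449, 0.893, -0.037], [-0.013, -0.035, -0.999]]
wrist_force: [0.7, 0.1, 0.4]
finger_gap: 0.0855
```

```bash
python3 - <<'E'
from h import *
s=st(); print(np.round(s['tcp_rot'],3)); s,g=snap('wrist','w4.png')
E
```

```text
t 5.22 p [454.8 103.2 234.3] yawY 63.3 q [ -0. -11. 115.  -2.  77. -63.] F [0.7 0.1 0.4] T [-0.01 -0.04  0.01] gap 85.5
[[-0.894  0.449 -0.004]
 [ 0.449  0.893 -0.037]
 [-0.013 -0.035 -0.999]]
```

View pics/w4.png

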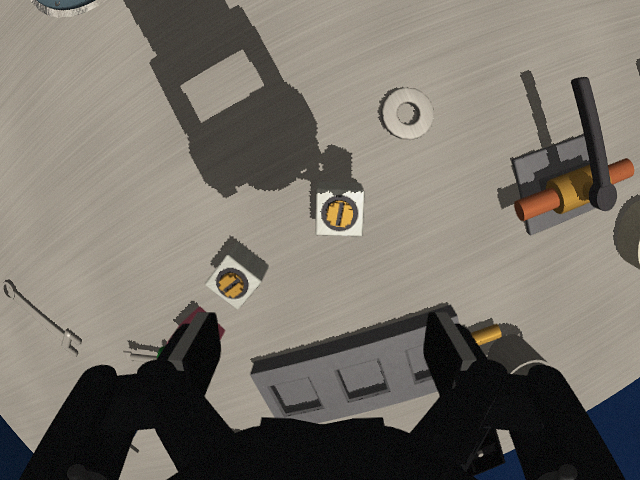

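```bash
cat >> h.py <<'E'
def carts(s,g,show=True,zb=0.0):
    """brass discs (screws) in a picture -> centre at z=zb+.054, disc diameter, slot yaw; white top yaw"""
    f=g['frame']; h=cv2.cvtColor(f,cv2.COLOR_BGR2HSV); H,S,V=[h[...,i].astype(int) for i in range(3)]
    m=((H>10)&(H<32)&(S>100)&(V>70)).astype(np.uint8)
    mc=cv2.morphologyEx(m,cv2.MORPH_CLOSE,np.ones((7,7)))
    cs,_=cv2.findContours(mc,cv2.RETR_EXTERNAL,cv2.CHAIN_APPROX_NONE); out=[]
    for k in cs:
        if not 200<cv2.contourArea(k)<6000: continue
        k=cv2.convexHull(k); (u,v),(a,b),_=cv2.fitEllipse(k)
        if max(a,b)>1.5*min(a,b): continue
        X=onz(s,g,(u,v),zb+.054)
        pts=np.array([onz(s,g,q[0],zb+.054)[:2] for q in k]); d=2*np.sqrt(cv2.contourArea((pts*1e5).astype(np.int32))/np.pi)/1e5
        # slot: non-brass pixels inside the eroded hull
        mm=np.zeros_like(m); cv2.drawContours(mm,[k],-1,1,-1); mm=cv2.erode(mm,np.ones((5,5)))
        v_,u_=np.nonzero((mm>0)&(m==0)); yaw=None
        if len(u_)>8:
            q=np.array([onz(s,g,z,zb+.054)[:2] for z in zip(u_,v_)]); c=q-q.mean(0); w,E=np.linalg.eigh(c.T@c); e=E[:,1]; yaw=round(np.degrees(np.arctan2(e[1],e[0]))%180,1); sc=q.mean(0)
        # top face: whitish pixels round it
        r_=int(max(a,b)*1.6); y0,x0=max(0,int(v)-r_),max(0,int(u)-r_)
        sub=((S<40)&(V>175)).astype(np.uint8)[y0:int(v)+r_,x0:int(u)+r_]
        cw,_=cv2.findContours(cv2.morphologyEx(sub,cv2.MORPH_CLOSE,np.ones((5,5))),cv2.RETR_EXTERNAL,cv2.CHAIN_APPROX_NONE)
        tw=None
        if cw:
            kk=max(cw,key=cv2.contourArea)
            if cv2.contourArea(kk)>cv2.contourArea(k):
                B=cv2.boxPoints(cv2.minAreaRect(kk))+[x0,y0]; W=np.array([onz(s,g,p,zb+.046) for p in B]); e=W[1]-W[0]; e2=W[2]-W[1]
                tw=(W.mean(0)[:2].round(4),[round(np.linalg.norm(x)*1000,1) for x in (e,e2)],round(np.degrees(np.arctan2(e[1],e[0]))%90,1))
        out.append((X,yaw))
        if show: print('brass',(round(u),round(v)),X.round(4)[:2],'d',round(d*1000,1),'slot yaw',yaw,'top',tw)
    return out
E
python3 - <<'E'
from h import *
s=r.state(); g=r.grab_frame('wrist'); carts(s,g)
for q in [(252,361),(280,420),(456,304),(462,322)]: print(onz(s,g,q,.028).round(4))
for q in [(297,393),(363,377)]: print(onz(s,g,q,.022).round(4))
s,g=snap('top'); carts(s,g)
E
```

```text
brass (230, 285) [ 0.4725 -0.0117] d 25.3 slot yaw 105.8 top (array([ 0.474 , -0.0133]), [np.float64(42.3), np.float64(41.9)], np.float64(22.7))
brass (339, 214) [0.4561 0.1138] d 24.1 slot yaw 143.2 top (array([0.4571, 0.1139]), [np.float64(41.3), np.float64(41.3)], np.float64(64.0))
[ 0.5738 -0.0538  0.028 ]
[ 0.6716 -0.0724  0.028 ]
[0.6064 0.1838 0.028 ]
[0.6318 0.1832 0.028 ]
[ 0.6426 -0.0318  0.022 ]
[0.6537 0.0519 0.022 ]
```

Call:
apply_moves(
  steps=[
    {"translation":[3,8,-20],"spin":1,"grip":0},
    {"translation":[0,0,-45],"spin":0,"grip":0},
    {"translation":[0,0,-45],"spin":0,"grip":0},
    {"translation":[0,0,-20],"spin":0,"grip":0},
    {"translation":[0,0,0],"spin":0,"grip":0},
  ],
)

```text
t: 6.0
position: [0.4575, 0.1192, 0.1012]
tcp_rot: [[-0.907, 0.421, -0.001], [0.421, 0.906, -0.035], [-0.014, -0.032, -0.999]]
wrist_force: [0.0, -0.5, 1.4]
finger_gap: 0.0858
```

```bash
python3 - <<'E'
from h import *
s=st(); print(np.round(s['tcp_rot'],3)[:,2]); s,g=snap('wrist','w5.png'); carts(s,g)
E
```

```text
t 6.0 p [457.5 119.2 101.2] yawY 65.1 q [  2.  -0. 120.  -2.  61. -62.] F [ 0.  -0.5  1.4] T [ 0.01 -0.03  0.02] gap 85.8
[-0.001 -0.035 -0.999]
brass (314, 277) [0.4556 0.1141] d 24.5 slot yaw 144.1 top None
```

Call:
apply_moves(
  steps=[
    {"translation":[-1,-6,0],"spin":0,"grip":0},
    {"translation":[0,-2,-35],"spin":0,"grip":0},
    {"translation":[0,-2,-30],"spin":0,"grip":0},
    {"translation":[0,0,-15],"spin":0,"grip":0},
    {"translation":[0,0,0],"spin":0,"grip":0},
  ],
)

```text
t: 6.68
position: [0.4633, 0.1092, 0.0275]
tcp_rot: [[-0.907, 0.42, 0.015], [0.419, 0.907, -0.035], [-0.029, -0.025, -0.999]]
wrist_force: [-0.6, -0.6, -0.4]
finger_gap: 0.0856
```

Call:
apply_moves(
  steps=[
    {"translation":[-4,2,-5],"spin":0,"grip":0},
    {"translation":[-2,2,-4],"spin":0,"grip":0},
    {"translation":[-1,1,-1],"spin":0,"grip":0},
    {"translation":[0,0,0],"spin":0,"grip":0},
  ],
)

```text
t: 7.18
position: [0.4582, 0.1148, 0.0199]
tcp_rot: [[-0.907, 0.42, 0.021], [0.419, 0.907, -0.035], [-0.034, -0.023, -0.999]]
wrist_force: [-0.2, -0.1, 0.8]
finger_gap: 0.0857
```

Call:
apply_moves(
  steps=[
    {"translation":[-1,0,-2],"spin":0,"grip":0.6},
    {"translation":[0,0,0],"spin":0,"grip":0.8},
    {"translation":[0,0,0],"spin":0,"grip":0.8},
    {"translation":[0,0,0],"spin":0,"grip":0.8},
    {"translation":[0,0,10],"spin":0,"grip":0.8},
    {"translation":[0,0,20],"spin":0,"grip":0.8},
    {"translation":[0,0,30],"spin":0,"grip":0.8},
    {"translation":[0,0,20],"spin":0,"grip":0.8},
    {"translation":[0,0,0],"spin":0,"grip":0.8},
  ],
  grip_force=50,
)

```text
t: 8.3
position: [0.456, 0.1148, 0.1009]
tcp_rot: [[-0.907, 0.42, 0.02], [0.419, 0.907, -0.034], [-0.032, -0.023, -0.999]]
wrist_force: [0.3, 0.1, -2.0]
finger_gap: 0.043
```

```bash
python3 - <<'E'
from h import *
s=st(); print(np.round(s['tcp_rot'],3)[:,2]); s,g=snap('wrist','w6.png'); carts(s,g,zb=s['position'][2]-.017)
s,g=snap('scene'); carts(s,g)
E
```

```text
t 8.3 p [456.  114.8 100.9] yawY 65.2 q [  1.  -1. 121.  -2.  59. -63.] F [ 0.3  0.1 -2. ] T [0.04 0.03 0.05] gap 43.0
[ 0.02  -0.034 -0.999]
brass (321, 361) [0.4521 0.1175] d 25.1 slot yaw 146.1 top (array([0.425 , 0.1005]), [np.float64(21.9), np.float64(37.5)], np.float64(65.8))
brass (604, 422) [0.5336 0.6052] d 152.3 slot yaw 122.1 top None
brass (273, 9) [-0.05   -0.7889] d 212.0 slot yaw 32.9 top None
```

View pics/w6.png

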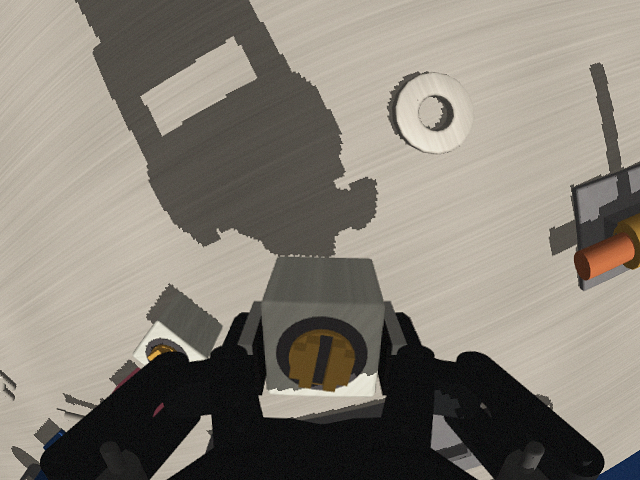

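Call:
apply_moves(
  steps=[
    {"translation":[30,-5,50],"spin":6,"grip":0.8},
    {"translation":[50,-12,50],"spin":6,"grip":0.8},
    {"translation":[55,-15,20],"spin":6,"grip":0.8},
    {"translation":[55,-15,0],"spin":0,"grip":0.8},
    {"translation":[40,-12,0],"spin":0,"grip":0.8},
    {"translation":[15,-5,0],"spin":0,"grip":0.8},
    {"translation":[0,0,0],"spin":0,"grip":0.8},
  ],
)

```text
t: 9.28
position: [0.6985, 0.0485, 0.2072]
tcp_rot: [[-0.994, 0.107, 0.003], [0.107, 0.994, -0.031], [-0.006, -0.03, -1.0]]
wrist_force: [0.3, -0.8, -1.4]
finger_gap: 0.0434
```

```bash
python3 - <<'E'
from h import *
s=st(); print(np.round(s['tcp_rot'],3)[:,2]); s,g=snap('wrist','w7.png')
for X in [(.6655,.132,.028),(.6543,.0492,.028),(.6436,-.035,.028)]: print(np.round(proj(s,g,X)))
E
```

```text
t 9.28 p [698.5  48.5 207.2] yawY 83.8 q [ -5.  22.  82.  -2.  76. -88.] F [ 0.3 -0.8 -1.4] T [ 0.07  0.05 -0.04] gap 43.4
[ 0.003 -0.031 -1.   ]
[418. 174.]
[323. 170.]
[227. 169.]
```

View pics/w7.png

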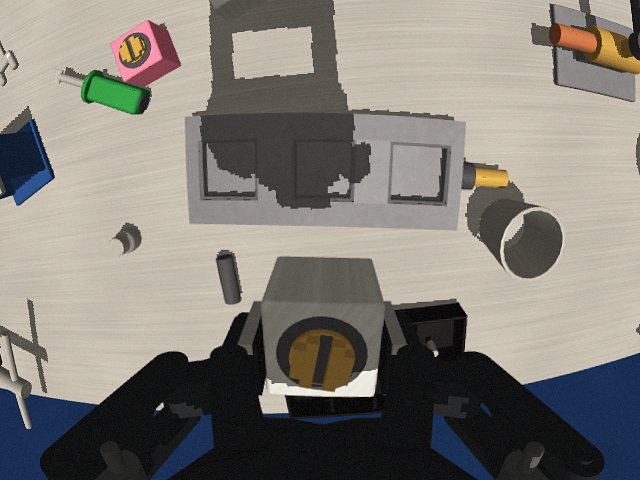

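```bash
python3 - <<'E'
from h import *
s=r.state(); g=r.grab_frame('wrist')
C=[onz(s,g,q,.028) for q in [(186,116),(466,121),(459,231),(188,223)]]; print(np.array(C).round(4)); print(np.mean(C,0))
P=[onz(s,g,q,.028) for q in [(418.5,173.5),(323.5,171),(230,171)]]; print(np.array(P).round(4),np.linalg.norm(P[0]-P[1]),np.linalg.norm(P[2]-P[1]))
d=P[0]-P[2]; print(np.degrees(np.arctan2(d[1],d[0])))
E
```

```text
[[ 0.5888 -0.0664  0.028 ]
 [ 0.6195  0.1801  0.028 ]
 [ 0.72    0.1698  0.028 ]
 [ 0.6872 -0.0817  0.028 ]]
[0.6538808  0.05044792 0.028     ]
[[ 0.664   0.1329  0.028 ]
 [ 0.6547  0.0501  0.028 ]
 [ 0.6447 -0.0322  0.028 ]] 0.0833226812634514 0.08292895327333066
83.3326115538514
```

```bash
python3 - <<'E'
from h import *
s=r.state(); g=r.grab_frame('wrist'); R=np.array(s['tcp_rot']); p=np.array(s['position'])
for dz in (-.014,-.017,-.020):
    for n,q,z in [('near bot L',(275,258),0),('near bot R',(373,258),0),('nearL',(262,303),.046),('nearR',(384,303),.046),('farL',(266,395),.046),('farR',(376,395),.046),('screw',(321,357),.054)]:
        print(dz,n,(R.T@(onz(s,g,q,p[2]+dz+z)-p)*1000).round(1))
E
```

```text
-0.014 near bot L [ 22.6 -20.5  14.5]
-0.014 near bot R [23.1 23.5 13.2]
-0.014 nearL [ 22.9 -19.5 -31.6]
-0.014 nearR [ 23.5  21.2 -32.8]
-0.014 farL [-17.6 -21.1 -31.3]
-0.014 farR [-16.5  21.3 -32.6]
-0.014 screw [  7.2   0.3 -40.1]
-0.017 near bot L [ 21.6 -20.9  17.5]
-0.017 near bot R [22.  23.9 16.2]
-0.017 nearL [ 21.4 -20.  -28.5]
-0.017 nearR [ 22.   21.7 -29.8]
-0.017 farL [-20.3 -21.6 -28.2]
-0.017 farR [-19.1  21.9 -29.6]
-0.017 screw [  5.1   0.3 -37.1]
-0.02 near bot L [ 20.5 -21.3  20.5]
-0.02 near bot R [21.  24.3 19.2]
-0.02 nearL [ 19.9 -20.6 -25.5]
-0.02 nearR [ 20.5  22.3 -26.8]
-0.02 farL [-22.9 -22.2 -25.2]
-0.02 farR [-21.7  22.4 -26.6]
-0.02 screw [  3.    0.3 -34. ]
```

Call:
apply_moves(
  steps=[
    {"translation":[-20,1,-20],"spin":-0.8,"grip":0.8},
    {"translation":[-20,1,-40],"spin":0,"grip":0.8},
    {"translation":[-5,0,-40],"spin":0,"grip":0.8},
    {"translation":[0,0,-25],"spin":0,"grip":0.8},
    {"translation":[0,0,-10],"spin":0,"grip":0.8},
    {"translation":[0,0,0],"spin":0,"grip":0.8},
  ],
)

```text
t: 10.18
position: [0.6469, 0.0545, 0.0725]
tcp_rot: [[-0.993, 0.117, 0.006], [0.117, 0.993, -0.031], [-0.01, -0.03, -1.0]]
wrist_force: [-0.4, -1.5, -1.0]
finger_gap: 0.0431
```

Call:
apply_moves(
  steps=[
    {"translation":[5,-2,0],"spin":0,"grip":0.8},
    {"translation":[3,-1.5,-6],"spin":0,"grip":0.8},
    {"translation":[0,0,-8],"spin":0,"grip":0.8},
    {"translation":[0,0,-3],"spin":0,"grip":0.8},
    {"translation":[0,0,0],"spin":0,"grip":0.8},
  ],
)

```text
t: 10.8
position: [0.658, 0.0505, 0.0582]
tcp_rot: [[-0.993, 0.117, 0.012], [0.117, 0.993, -0.031], [-0.016, -0.029, -0.999]]
wrist_force: [-0.2, 0.3, -0.8]
finger_gap: 0.0435
```

Call:
apply_moves(
  steps=[
    {"translation":[-2,0.5,0],"spin":0,"grip":0.8},
    {"translation":[0,0,-3],"spin":0,"grip":0.8},
    {"translation":[0,0,0],"spin":0,"grip":0.8},
  ],
)

```text
t: 11.18
position: [0.6558, 0.0511, 0.0552]
tcp_rot: [[-0.993, 0.117, 0.013], [0.117, 0.993, -0.031], [-0.016, -0.029, -0.999]]
wrist_force: [-0.8, -0.1, -1.3]
finger_gap: 0.0435
```

```bash
python3 - <<'E'
from h import *
s=st(); print(np.round(s['tcp_rot'],3)[:,2])
g=r.grab_frame('scene'); f=g['frame'][235:335,250:400]; g2=r.grab_frame('top')
cv2.imwrite('pics/c8.png',np.hstack([cv2.resize(f,(600,400),interpolation=cv2.INTER_CUBIC)]))
E
```

```text
t 11.18 p [655.8  51.1  55.2] yawY 83.3 q [ -5.  26.  94.  -2.  59. -87.] F [-0.8 -0.1 -1.3] T [ 0.03 -0.   -0.03] gap 43.5
[ 0.013 -0.031 -0.999]
```

View pics/c8.png

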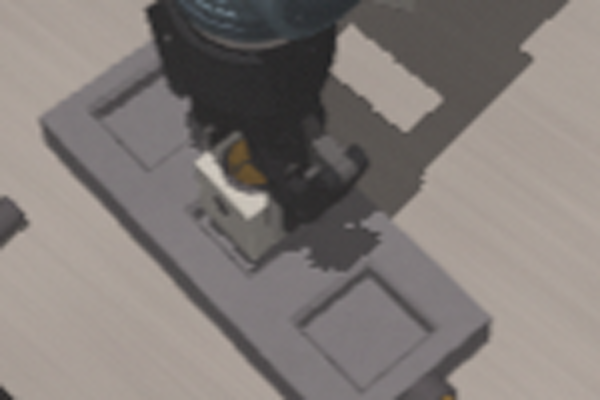

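The scene crop shows the cartridge hovering squarely over the middle pocket, at crop (240,225), so I'm lowering it.

Call:
apply_moves(
  steps=[
    {"translation":[0,0,-4],"spin":0,"grip":0.8},
    {"translation":[0,0,-4],"spin":0,"grip":0.8},
    {"translation":[0,0,-4],"spin":0,"grip":0.8},
    {"translation":[0,0,-3],"spin":0,"grip":0.8},
    {"translation":[0,0,0],"spin":0,"grip":0.8},
  ],
)

```text
t: 11.9
position: [0.6563, 0.0505, 0.0396]
tcp_rot: [[-0.993, 0.117, 0.013], [0.117, 0.993, -0.032], [-0.017, -0.03, -0.999]]
wrist_force: [-0.3, -0.3, -2.2]
finger_gap: 0.0432
```

Call:
apply_moves(
  steps=[
    {"translation":[0,0,-4],"spin":0,"grip":0.8},
    {"translation":[0,0,-3],"spin":0,"grip":0.8},
    {"translation":[0,0,-2],"spin":0,"grip":0.8},
    {"translation":[0,0,0],"spin":0,"grip":0.8},
  ],
)

```text
t: 12.4
position: [0.6568, 0.0504, 0.0322]
tcp_rot: [[-0.993, 0.117, 0.013], [0.116, 0.993, -0.032], [-0.017, -0.031, -0.999]]
wrist_force: [-0.5, -0.9, -2.2]
finger_gap: 0.0432
```

Call:
apply_moves(
  steps=[
    {"translation":[0,0,-2],"spin":0,"grip":0.8},
    {"translation":[0,0,-1],"spin":0,"grip":0.8},
    {"translation":[0,0,0],"spin":0,"grip":0.8},
  ],
)

```text
t: 12.78
position: [0.6572, 0.0504, 0.0321]
tcp_rot: [[-0.993, 0.116, 0.013], [0.116, 0.993, -0.033], [-0.016, -0.031, -0.999]]
wrist_force: [-1.5, -0.5, -1.7]
finger_gap: 0.0433
```

Call:
apply_moves(
  steps=[
    {"translation":[0,0,0],"spin":0,"grip":0.3},
    {"translation":[0,0,0],"spin":0,"grip":0},
    {"translation":[0,0,3],"spin":-9.8,"grip":0},
    {"translation":[0,0,3],"spin":-10,"grip":0},
    {"translation":[0,0,0],"spin":-10,"grip":0},
    {"translation":[0,0,0],"spin":-10,"grip":0},
    {"translation":[0,0,0],"spin":-10,"grip":0},
    {"translation":[0,0,0],"spin":-10,"grip":0},
    {"translation":[0,0,0],"spin":-10,"grip":0},
    {"translation":[0,0,0],"spin":-10,"grip":0},
  ],
  grip_force=20,
)

```text
t: 14.02
position: [0.6583, 0.0519, 0.0368]
tcp_rot: [[-0.015, 1.0, -0.027], [1.0, 0.015, -0.017], [-0.017, -0.028, -0.999]]
wrist_force: [0.4, -0.0, -0.2]
finger_gap: 0.0852
```

Call:
apply_moves(
  steps=[
    {"translation":[0,0,0],"spin":-7,"grip":0},
    {"translation":[0,0,0],"spin":-3,"grip":0},
    {"translation":[0,0,0],"spin":0,"grip":0},
  ],
)

```text
t: 14.4
position: [0.6587, 0.0521, 0.0364]
tcp_rot: [[0.165, 0.986, -0.029], [0.986, -0.166, -0.012], [-0.016, -0.027, -0.999]]
wrist_force: [0.3, 0.1, 0.3]
finger_gap: 0.0854
```

Call:
apply_moves(
  steps=[
    {"translation":[-1.5,-1,-1],"spin":2,"grip":0.2},
    {"translation":[-1,-0.5,-1],"spin":0.5,"grip":0.3},
    {"translation":[0,0,0],"spin":0,"grip":0.4},
    {"translation":[0,0,0],"spin":0,"grip":0.6},
    {"translation":[0,0,0],"spin":0,"grip":0.6},
    {"translation":[0,0,0],"spin":0,"grip":0.6},
  ],
)

```text
t: 15.15
position: [0.6561, 0.0507, 0.0343]
tcp_rot: [[0.117, 0.993, -0.028], [0.993, -0.117, -0.013], [-0.016, -0.027, -1.0]]
wrist_force: [0.3, -0.3, 0.4]
finger_gap: 0.0439
```

```bash
python3 - <<'E'
from h import *
s=st(); print(np.round(s['tcp_rot'],3)[:,2]); s,g=snap('wrist','w9.png')
carts(s,g,zb=.013)
s,g=snap('scene'); cv2.imwrite('pics/s9.png',g['frame'])
s,g=snap('top'); cv2.imwrite('pics/t9.png',g['frame'])
E
```

```text
t 15.15 p [656.1  50.7  34.3] yawY -6.7 q [-5. 29. 92. -1. 60.  2.] F [ 0.3 -0.3  0.4] T [-0.03  0.01  0.02] gap 43.9
[-0.028 -0.013 -1.   ]
brass (52, 425) [0.5007 0.0072] d 25.1 slot yaw 71.6 top (array([ 0.4377, -0.0262]), [np.float64(56.0), np.float64(123.3)], np.float64(5.9))
brass (321, 356) [0.6568 0.0543] d 25.5 slot yaw 158.1 top None
```

Call:
apply_moves(
  steps=[
    {"translation":[0,0,0],"spin":0,"grip":0.3},
    {"translation":[0,0,5],"spin":0,"grip":0.1},
    {"translation":[0,0,30],"spin":0,"grip":0},
    {"translation":[-10,-5,45],"spin":5,"grip":0},
    {"translation":[-45,-15,40],"spin":8,"grip":0},
    {"translation":[-50,-18,0],"spin":8,"grip":0},
    {"translation":[-45,-15,0],"spin":8,"grip":0},
    {"translation":[-25,-8,0],"spin":0,"grip":0},
    {"translation":[-5,-2,0],"spin":0,"grip":0},
    {"translation":[0,0,0],"spin":0,"grip":0},
  ],
)

```text
t: 16.55
position: [0.4728, -0.0141, 0.1612]
tcp_rot: [[-0.395, 0.919, -0.01], [0.918, 0.395, -0.03], [-0.024, -0.021, -1.0]]
wrist_force: [0.1, -0.9, -1.0]
finger_gap: 0.0856
```

```bash
python3 - <<'E'
from h import *
s=st(); print(np.round(s['tcp_rot'],3)[:,2]); s,g=snap('wrist','w10.png')
carts(s,g)
E
```

```text
t 16.55 p [472.8 -14.1 161.2] yawY 23.2 q [-14.  -5. 118.  -2.  68. -37.] F [ 0.1 -0.9 -1. ] T [ 0.03 -0.05 -0.01] gap 85.6
[-0.01 -0.03 -1.  ]
brass (334, 356) [ 0.5188 -0.1008] d 25.5 slot yaw 15.0 top None
brass (567, 263) [0.6648 0.0504] d 27.1 slot yaw 169.4 top (array([0.6742, 0.0539]), [np.float64(88.6), np.float64(60.1)], np.float64(0.2))
brass (326, 240) [ 0.4731 -0.0125] d 23.7 slot yaw 102.0 top (array([ 0.4735, -0.0161]), [np.float64(74.8), np.float64(82.4)], np.float64(23.5))
brass (617, 105) [0.6436 0.1882] d 25.9 slot yaw None top (array([0.6269, 0.203 ]), [np.float64(95.3), np.float64(57.8)], np.float64(36.8))
```

View pics/w10.png

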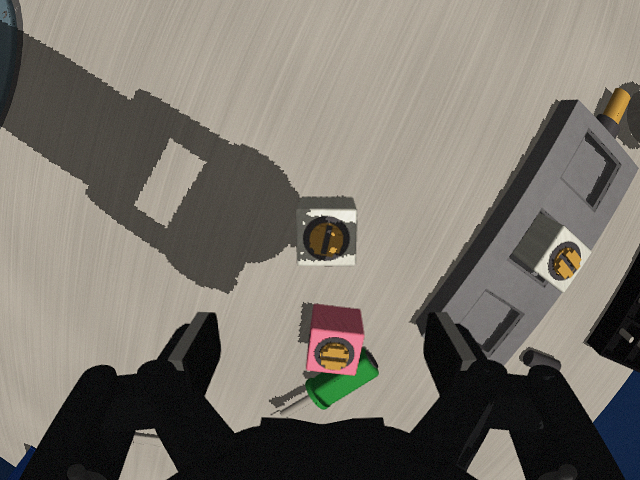

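The cartridge at wrist pixel (326,240) is (0.473, -0.0125) with yaw 23.5. The first cartridge sits in the middle pocket at pixel (565,262). The pink decoy at (334,350) is clear of the fingers.

Call:
apply_moves(
  steps=[
    {"translation":[0,0,-25],"spin":0,"grip":0},
    {"translation":[0,0,-40],"spin":0,"grip":0},
    {"translation":[0,0,-35],"spin":0,"grip":0},
    {"translation":[0,0,-20],"spin":0,"grip":0},
    {"translation":[0,0,-8],"spin":0,"grip":0},
    {"translation":[0,0,0],"spin":0,"grip":0},
  ],
)

```text
t: 17.35
position: [0.4799, -0.0133, 0.0311]
tcp_rot: [[-0.398, 0.917, -0.004], [0.917, 0.397, -0.031], [-0.026, -0.016, -1.0]]
wrist_force: [0.5, 0.6, -0.0]
finger_gap: 0.0855
```

Call:
apply_moves(
  steps=[
    {"translation":[-3,0.5,-4],"spin":0,"grip":0},
    {"translation":[-2,0.5,-4],"spin":0,"grip":0},
    {"translation":[-1,0,-3],"spin":0,"grip":0},
    {"translation":[0,0,0],"spin":0,"grip":0},
  ],
  grip_force=50,
)

```text
t: 17.85
position: [0.4756, -0.0126, 0.0218]
tcp_rot: [[-0.398, 0.917, 0.001], [0.917, 0.398, -0.032], [-0.029, -0.012, -0.999]]
wrist_force: [0.1, -1.0, 0.2]
finger_gap: 0.0856
```

Call:
apply_moves(
  steps=[
    {"translation":[-2,0,-3],"spin":0,"grip":0.2},
    {"translation":[0,0,-1],"spin":0,"grip":0.4},
    {"translation":[0,0,0],"spin":0,"grip":0.8},
    {"translation":[0,0,0],"spin":0,"grip":0.8},
    {"translation":[0,0,0],"spin":0,"grip":0.8},
  ],
)

```text
t: 18.48
position: [0.474, -0.0128, 0.0181]
tcp_rot: [[-0.398, 0.918, 0.002], [0.917, 0.397, -0.032], [-0.03, -0.011, -0.999]]
wrist_force: [-0.4, -1.0, 0.6]
finger_gap: 0.0428
```

Call:
apply_moves(
  steps=[
    {"translation":[0,0,12],"spin":0,"grip":0.8},
    {"translation":[0,0,30],"spin":0,"grip":0.8},
    {"translation":[0,0,30],"spin":0,"grip":0.8},
    {"translation":[10,0,10],"spin":0,"grip":0.8},
    {"translation":[0,0,0],"spin":0,"grip":0.8},
  ],
)

```text
t: 19.1
position: [0.4825, -0.0121, 0.1022]
tcp_rot: [[-0.398, 0.918, -0.002], [0.917, 0.397, -0.031], [-0.028, -0.014, -1.0]]
wrist_force: [-0.4, 0.7, -2.5]
finger_gap: 0.0433
```

Call:
apply_moves(
  steps=[
    {"translation":[25,-3,0],"spin":-8,"grip":0.8},
    {"translation":[40,-6,0],"spin":-8,"grip":0.8},
    {"translation":[45,-6,0],"spin":-8,"grip":0.8},
    {"translation":[30,-4,-5],"spin":-5,"grip":0.8},
    {"translation":[12,-2,-5],"spin":-1,"grip":0.8},
    {"translation":[0,0,0],"spin":0,"grip":0.8},
  ],
)

```text
t: 19.85
position: [0.6328, -0.0322, 0.0812]
tcp_rot: [[0.129, 0.991, -0.034], [0.991, -0.13, -0.02], [-0.024, -0.031, -0.999]]
wrist_force: [-0.8, -0.2, -2.7]
finger_gap: 0.043
```

Call:
apply_moves(
  steps=[
    {"translation":[6,-1,-6],"spin":0.4,"grip":0.8},
    {"translation":[4,-1,-8],"spin":0,"grip":0.8},
    {"translation":[1,0,-6],"spin":0,"grip":0.8},
    {"translation":[0,0,-2],"spin":0,"grip":0.8},
    {"translation":[0,0,0],"spin":0,"grip":0.8},
  ],
)

```text
t: 20.48
position: [0.6413, -0.0335, 0.0567]
tcp_rot: [[0.12, 0.992, -0.037], [0.992, -0.121, -0.019], [-0.023, -0.034, -0.999]]
wrist_force: [-0.5, -0.3, -2.6]
finger_gap: 0.0433
```

Call:
apply_moves(
  steps=[
    {"translation":[2.5,-0.3,-3],"spin":0,"grip":0.8},
    {"translation":[1,0,-3],"spin":0,"grip":0.8},
    {"translation":[0,0,-3],"spin":0,"grip":0.8},
    {"translation":[0,0,0],"spin":0,"grip":0.8},
  ],
)

```text
t: 20.98
position: [0.6454, -0.0339, 0.0477]
tcp_rot: [[0.12, 0.992, -0.036], [0.992, -0.121, -0.019], [-0.024, -0.033, -0.999]]
wrist_force: [-0.7, -0.5, -2.7]
finger_gap: 0.043
```

Call:
apply_moves(
  steps=[
    {"translation":[0,0,-4],"spin":0,"grip":0.8},
    {"translation":[0,0,-4],"spin":0,"grip":0.8},
    {"translation":[0,0,-3],"spin":0,"grip":0.8},
    {"translation":[0,0,-2],"spin":0,"grip":0.8},
    {"translation":[0,0,0],"spin":0,"grip":0.8},
  ],
)

```text
t: 21.6
position: [0.6452, -0.0339, 0.0336]
tcp_rot: [[0.12, 0.992, -0.036], [0.992, -0.121, -0.019], [-0.024, -0.034, -0.999]]
wrist_force: [0.2, -0.7, -2.4]
finger_gap: 0.043
```

Call:
apply_moves(
  steps=[
    {"translation":[0,0,-2],"spin":0,"grip":0.8},
    {"translation":[0,0,-1.5],"spin":0,"grip":0.8},
    {"translation":[0,0,0],"spin":0,"grip":0.8},
  ],
)

```text
t: 21.98
position: [0.646, -0.0339, 0.0319]
tcp_rot: [[0.12, 0.992, -0.035], [0.992, -0.121, -0.02], [-0.024, -0.032, -0.999]]
wrist_force: [0.7, -0.2, -3.1]
finger_gap: 0.043
```

Call:
apply_moves(
  steps=[
    {"translation":[0,0,0],"spin":0,"grip":0.4},
    {"translation":[0,0,0],"spin":0,"grip":0},
    {"translation":[0,0,3],"spin":5,"grip":0},
    {"translation":[0,0,3],"spin":10,"grip":0},
    {"translation":[0,0,0],"spin":10,"grip":0},
    {"translation":[0,0,0],"spin":10,"grip":0},
    {"translation":[0,0,0],"spin":10,"grip":0},
    {"translation":[0,0,0],"spin":10,"grip":0},
    {"translation":[0,0,0],"spin":10,"grip":0},
    {"translation":[0,0,0],"spin":10,"grip":0},
  ],
  grip_force=20,
)

```text
t: 23.22
position: [0.6489, -0.0348, 0.0404]
tcp_rot: [[-0.943, 0.333, 0.017], [0.332, 0.943, -0.035], [-0.027, -0.028, -0.999]]
wrist_force: [-0.1, -0.7, -0.5]
finger_gap: 0.0858
```

Call:
apply_moves(
  steps=[
    {"translation":[0,0,0],"spin":7,"grip":0},
    {"translation":[0,0,0],"spin":3,"grip":0},
    {"translation":[0,0,0],"spin":0,"grip":0},
  ],
)

```text
t: 23.6
position: [0.6494, -0.035, 0.0409]
tcp_rot: [[-0.987, 0.158, 0.024], [0.158, 0.987, -0.032], [-0.029, -0.028, -0.999]]
wrist_force: [-0.1, 0.3, -0.7]
finger_gap: 0.0853
```

Call:
apply_moves(
  steps=[
    {"translation":[-1.5,0.5,-3],"spin":1.5,"grip":0.2},
    {"translation":[-1,0.2,-3],"spin":0.7,"grip":0.35},
    {"translation":[0,0,-1],"spin":0,"grip":0.45},
    {"translation":[0,0,0],"spin":0,"grip":0.6},
    {"translation":[0,0,0],"spin":0,"grip":0.6},
    {"translation":[0,0,0],"spin":0,"grip":0.6},
  ],
)

```text
t: 24.35
position: [0.647, -0.0345, 0.0337]
tcp_rot: [[-0.993, 0.119, 0.026], [0.119, 0.992, -0.032], [-0.029, -0.028, -0.999]]
wrist_force: [-0.7, -0.6, 0.3]
finger_gap: 0.0438
```

```bash
python3 - <<'E'
from h import *
s=st(); print(np.round(s['tcp_rot'],3)[:,2]); s,g=snap('wrist','w11.png')
carts(s,g,zb=.013)
E
```

```text
t 24.35 p [647.  -34.5  33.7] yawY 83.1 q [-12.  26.  96.  -2.  56. -95.] F [-0.7 -0.6  0.3] T [-0.07  0.02  0.06] gap 43.8
[ 0.026 -0.032 -0.999]
brass (321, 355) [ 0.6427 -0.0329] d 25.5 slot yaw 63.2 top (array([ 0.6712, -0.0368]), [np.float64(49.8), np.float64(31.3)], np.float64(2.1))
brass (532, 347) [0.6525 0.0481] d 26.8 slot yaw 173.4 top (array([0.6773, 0.0747]), [np.float64(82.3), np.float64(157.8)], np.float64(83.7))
brass (97, 45) [ 0.5263 -0.0915] d 23.2 slot yaw 20.1 top (array([ 0.5134, -0.1248]), [np.float64(58.5), np.float64(36.5)], np.float64(65.6))
```

Call:
apply_moves(
  steps=[
    {"translation":[0,0,0],"spin":0,"grip":0.35},
    {"translation":[0,0,6],"spin":0,"grip":0.2},
    {"translation":[0,0,40],"spin":0,"grip":0},
    {"translation":[20,10,60],"spin":0,"grip":0},
    {"translation":[25,20,60],"spin":0,"grip":0},
    {"translation":[10,5,30],"spin":0,"grip":0},
    {"translation":[0,0,0],"spin":0,"grip":0},
  ],
)

```text
t: 25.28
position: [0.6997, 0.0011, 0.2333]
tcp_rot: [[-0.992, 0.12, 0.025], [0.119, 0.992, -0.03], [-0.029, -0.027, -0.999]]
wrist_force: [-0.8, -0.1, -0.3]
finger_gap: 0.0855
```

```bash
python3 - <<'E'
from h import *
s=st(); print(np.round(s['tcp_rot'],3)[:,2]); s,g=snap('wrist','w12.png')
carts(s,g,zb=.013)
s,g=snap('top'); print('top'); carts(s,g,zb=.013)
E
```

```text
t 25.27 p [699.7   1.1 233.3] yawY 83.1 q [ -9.  20.  82.  -2.  76. -91.] F [-0.8 -0.1 -0.3] T [-0.03  0.02 -0.01] gap 85.5
[ 0.025 -0.03  -0.999]
brass (380, 162) [0.6561 0.0508] d 23.7 slot yaw 164.1 top (array([0.6567, 0.0531]), [np.float64(43.1), np.float64(39.0)], np.float64(81.3))
brass (278, 161) [ 0.646 -0.033] d 23.8 slot yaw 71.6 top None
brass (187, 37) [ 0.5253 -0.0969] d 24.0 slot yaw 18.0 top (array([ 0.5157, -0.1083]), [np.float64(74.3), np.float64(62.4)], np.float64(72.8))
top
```

View pics/w12.png

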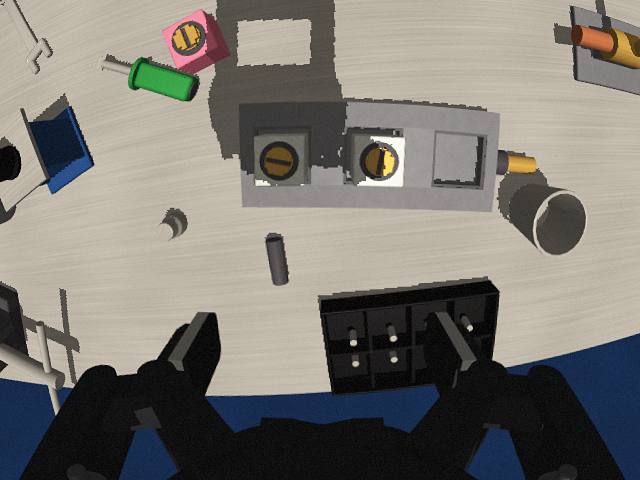

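Both cartridges are seated. The screws appear at wrist pixels (380,162) and (278,161), measured 23.7 mm across at the seated height, with slot yaws 164 and 72. Going to the driver now.

Call:
apply_moves(
  steps=[
    {"translation":[-8,-30,10],"spin":0,"grip":0},
    {"translation":[-15,-50,15],"spin":0,"grip":0},
    {"translation":[-15,-55,15],"spin":0,"grip":0},
    {"translation":[-15,-55,10],"spin":0,"grip":0},
    {"translation":[-15,-50,0],"spin":0,"grip":0},
    {"translation":[-8,-30,0],"spin":0,"grip":0},
    {"translation":[-2,-10,0],"spin":0,"grip":0},
    {"translation":[0,0,0],"spin":0,"grip":0},
  ],
)

```text
t: 26.38
position: [0.6033, -0.2841, 0.2547]
tcp_rot: [[-0.992, 0.122, -0.018], [0.122, 0.992, -0.013], [0.016, -0.015, -1.0]]
wrist_force: [-0.1, -0.0, -0.8]
finger_gap: 0.0851
```

```bash
python3 - <<'E'
from h import *
s=st(); print(np.round(s['tcp_rot'],3)[:,2]); s,g=snap('wrist','w13.png')
print(proj(s,g,(.588,-.31,.157)),proj(s,g,(.586,-.302,.09)))
s2,g2=snap('scene')
cv2.imwrite('pics/c13.png',np.hstack([cv2.resize(g['frame'][60:360,120:520],(500,375)),cv2.resize(g2['frame'][130:230,180:260],(300,375))]))
E
```

```text
t 26.38 p [ 603.3 -284.1  254.7] yawY 83.0 q [ -34.   16.   85.   -1.   80. -117.] F [-0.1 -0.  -0.8] T [ 0.01 -0.04  0.01] gap 85.1
[-0.018 -0.013 -1.   ]
(np.float64(282.18028960120796), np.float64(233.62069170755464)) (np.float64(300.41596686049456), np.float64(209.99873499117163))
```

View pics/c13.png

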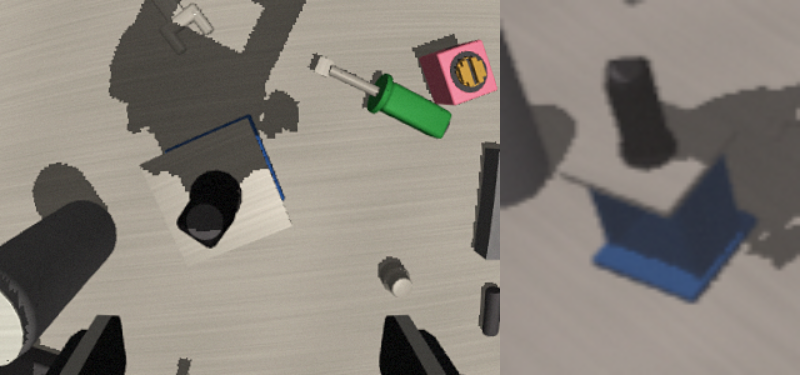

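```bash
python3 - <<'E'
from h import *
s=r.state(); g=r.grab_frame('wrist'); f=g['frame']
C=[onz(s,g,(120+x/1.25,60+y/1.25),.09) for x,y in [(140,163),(250,117),(290,227),(190,265)]]
C=np.array(C); print(C.round(4),C.mean(0)); 
for i in range(4): e=C[(i+1)%4]-C[i]; print(np.linalg.norm(e),np.degrees(np.arctan2(e[1],e[0]))%90)
print('top',onz(s,g,(284.8,236),.157),'collar',onz(s,g,(292.8,215),.095))
V=f.max(2); sub=V[180:270,250:330]
for th in (30,45):
    m=(sub<th).astype(np.uint8); cs,_=cv2.findContours(m,cv2.RETR_EXTERNAL,cv2.CHAIN_APPROX_NONE); k=max(cs,key=cv2.contourArea)+np.array([250,180])
    hu=cv2.convexHull(k); ap=cv2.approxPolyDP(hu,2,True)[:,0]; print(th,cv2.contourArea(k),ap.tolist())
    W=np.array([onz(s,g,p,.157)[:2] for p in ap])
    for i in range(len(W)): e=W[(i+1)%len(W)]-W[i]; print(ap[i],(W[i]*1000).round(1),round(np.linalg.norm(e)*1000,1),round(np.degrees(np.arctan2(e[1],e[0]))%90,1))
cv2.imwrite('pics/hd.png',cv2.convertScaleAbs(cv2.resize(f[180:270,250:330],(640,720),interpolation=cv2.INTER_CUBIC),alpha=2.5))
E
```

```text
[[ 0.5623 -0.3573  0.09  ]
 [ 0.5415 -0.2789  0.09  ]
 [ 0.6196 -0.2606  0.09  ]
 [ 0.6395 -0.3342  0.09  ]] [ 0.59075459 -0.30776875  0.09      ]
0.08111986778331397 14.870009986104634
0.08023882759773633 13.241783407322052
0.07629496269731526 15.12225928182535
0.08058254576977887 16.680376315426315
top [ 0.59069994 -0.30765087  0.157     ] collar [ 0.58934659 -0.30761884  0.095     ]
30 1245.5 [[295, 196], [305, 201], [311, 212], [304, 236], [287, 256], [264, 242], [261, 235], [276, 202], [285, 196]]
[295 196] [ 564.4 -297. ] 7.4 56.0
[305 201] [ 568.6 -290.9] 8.4 20.9
[311 212] [ 576.4 -287.9] 17.2 66.7
[304 236] [ 592.2 -294.7] 18.6 43.2
[287 256] [ 605.  -308.3] 18.5 50.5
[264 242] [ 593.2 -322.6] 5.3 13.7
[261 235] [ 588.1 -323.8] 25.3 57.2
[276 202] [ 566.8 -310.1] 7.3 26.3
[285 196] [ 563.6 -303.6] 6.6 82.8
45 1799.0 [[296, 196], [308, 204], [311, 212], [305, 235], [286, 256], [260, 237], [276, 201], [285, 196]]
[296 196] [ 564.5 -296.4] 9.5 48.8
[308 204] [ 570.8 -289.2] 5.7 12.9
[311 212] [ 576.4 -287.9] 16.4 68.4
[305 235] [ 591.6 -293.9] 20.1 41.5
[286 256] [ 604.9 -308.9] 22.2 45.5
[260 237] [ 589.4 -324.7] 27.5 57.6
[276 201] [ 566.2 -310. ] 6.9 21.7
[285 196] [ 563.6 -303.6] 7.3 82.8
```

Call:
apply_moves(
  steps=[
    {"translation":[-4,-10,-5],"spin":-8,"grip":0},
    {"translation":[-5,-9,-10],"spin":-10,"grip":0},
    {"translation":[-3,-4,-10],"spin":-10,"grip":0},
    {"translation":[0,0,-10],"spin":-8,"grip":0},
    {"translation":[0,0,-5],"spin":-2,"grip":0},
    {"translation":[0,0,0],"spin":0,"grip":0},
  ],
)

```text
t: 27.28
position: [0.5959, -0.2983, 0.2159]
tcp_rot: [[-0.701, 0.712, -0.02], [0.713, 0.702, -0.002], [0.012, -0.016, -1.0]]
wrist_force: [0.3, 0.9, -0.9]
finger_gap: 0.0853
```

Call:
apply_moves(
  steps=[
    {"translation":[-4,-8,-10],"spin":0,"grip":0},
    {"translation":[-3,-3,-25],"spin":0,"grip":0},
    {"translation":[0,0,-15],"spin":0,"grip":0},
    {"translation":[0,0,-5],"spin":0,"grip":0},
    {"translation":[0,0,0],"spin":0,"grip":0},
  ],
)

```text
t: 27.9
position: [0.5895, -0.3093, 0.1599]
tcp_rot: [[-0.704, 0.71, -0.018], [0.71, 0.704, -0.004], [0.01, -0.015, -1.0]]
wrist_force: [0.4, -0.0, 0.3]
finger_gap: 0.0854
```

```bash
python3 - <<'E'
from h import *
s=st(); s,g=snap('wrist','w14.png'); f=g['frame']; H=cv2.cvtColor(f,cv2.COLOR_BGR2HSV)
p=np.array(proj(s,g,(.5908,-.308,.157))).astype(int); print(p)
V=f.max(2); x0,y0=p-70; sub=V[y0:y0+140,x0:x0+140]
m=(sub<45).astype(np.uint8); cs,_=cv2.findContours(m,cv2.RETR_EXTERNAL,cv2.CHAIN_APPROX_NONE); k=max(cs,key=cv2.contourArea)+np.array([x0,y0])
ap=cv2.approxPolyDP(cv2.convexHull(k),3,True)[:,0]
for i in range(len(ap)): print(ap[i],(onz(s,g,ap[i],.157)[:2]*1000).round(1))
E
```

```text
t 27.9 p [ 589.5 -309.3  159.9] yawY 44.8 q [-37.  20.  89.  -1.  71. -82.] F [ 0.4 -0.   0.3] T [-0.    0.03 -0.04] gap 85.4
[325 315]
[343 245] [ 572.9 -279.7]
[353 265] [ 582.1 -282.9]
[348 334] [ 604.8 -307.4]
[299 337] [ 590.2 -324.3]
[293 305] [ 577.1 -314.3]
[298 252] [ 561.9 -295. ]
[305 245] [ 561.8 -290.8]
```

Call:
apply_moves(
  steps=[
    {"translation":[0,0,-10],"spin":2,"grip":0},
    {"translation":[0,0,-20],"spin":0,"grip":0},
    {"translation":[0,0,-15],"spin":0,"grip":0},
    {"translation":[0,0,-7],"spin":0,"grip":0},
    {"translation":[0,0,-2],"spin":0,"grip":0},
    {"translation":[0,0,0],"spin":0,"grip":0},
  ],
)

```text
t: 28.7
position: [0.5899, -0.3094, 0.103]
tcp_rot: [[-0.731, 0.683, -0.016], [0.683, 0.731, -0.006], [0.008, -0.015, -1.0]]
wrist_force: [0.0, -0.6, -0.8]
finger_gap: 0.0852
```

Call:
apply_moves(
  steps=[
    {"translation":[0,0,0],"spin":0,"grip":0.5},
    {"translation":[0,0,0],"spin":0,"grip":0.9},
    {"translation":[0,0,0],"spin":0,"grip":0.9},
    {"translation":[0,0,0],"spin":0,"grip":0.9},
    {"translation":[0,0,0],"spin":0,"grip":0.9},
  ],
  grip_force=25,
)

```text
t: 29.32
position: [0.5907, -0.31, 0.1047]
tcp_rot: [[-0.731, 0.683, -0.014], [0.683, 0.731, -0.007], [0.005, -0.015, -1.0]]
wrist_force: [-0.2, -0.4, 0.0]
finger_gap: 0.0259
```

Call:
apply_moves(
  steps=[
    {"translation":[0,0,0],"spin":0,"grip":0.4},
    {"translation":[0,0,0],"spin":0,"grip":0.2},
    {"translation":[0,0,0],"spin":-6,"grip":0.2},
    {"translation":[0,0,0],"spin":-10,"grip":0.2},
    {"translation":[0,0,0],"spin":-10,"grip":0.2},
    {"translation":[0,0,0],"spin":-10,"grip":0.2},
    {"translation":[0,0,0],"spin":-10,"grip":0.2},
    {"translation":[0,0,0],"spin":-10,"grip":0.2},
    {"translation":[0,0,0],"spin":-10,"grip":0.2},
    {"translation":[0,0,0],"spin":-10,"grip":0.2},
  ],
)

```text
t: 30.58
position: [0.591, -0.31, 0.105]
tcp_rot: [[0.523, 0.852, -0.01], [0.852, -0.523, 0.012], [0.005, -0.015, -1.0]]
wrist_force: [-0.2, 0.9, 0.6]
finger_gap: 0.0683
```

Call:
apply_moves(
  steps=[
    {"translation":[0,0,0],"spin":-8,"grip":0.2},
    {"translation":[0,0,0],"spin":-4,"grip":0.2},
    {"translation":[0,0,0],"spin":0,"grip":0.2},
  ],
)

```text
t: 30.95
position: [0.591, -0.3101, 0.1051]
tcp_rot: [[0.694, 0.72, -0.007], [0.72, -0.694, 0.014], [0.005, -0.015, -1.0]]
wrist_force: [0.3, -0.3, -0.9]
finger_gap: 0.0685
```

Call:
apply_moves(
  steps=[
    {"translation":[0,0,0],"spin":0,"grip":0.6},
    {"translation":[0,0,0],"spin":0,"grip":0.9},
    {"translation":[0,0,0],"spin":0,"grip":0.9},
    {"translation":[0,0,0],"spin":0,"grip":0.9},
    {"translation":[0,0,10],"spin":0,"grip":0.9},
    {"translation":[0,0,20],"spin":0,"grip":0.9},
    {"translation":[0,0,30],"spin":0,"grip":0.9},
    {"translation":[0,0,30],"spin":0,"grip":0.9},
    {"translation":[0,0,20],"spin":0,"grip":0.9},
    {"translation":[0,0,0],"spin":0,"grip":0.9},
  ],
  grip_force=80,
)

```text
t: 32.2
position: [0.5908, -0.3099, 0.2233]
tcp_rot: [[0.692, 0.721, -0.005], [0.721, -0.692, 0.012], [0.005, -0.012, -1.0]]
wrist_force: [0.3, -0.9, -1.0]
finger_gap: 0.025
```

```bash
python3 - <<'E'
from h import *
s=st(); print(np.round(s['tcp_rot'],3)[:,2]); s,g=snap('wrist','w15.png'); s2,g2=snap('scene','s15.png')
p=np.array(s['position']); q=proj(s2,g2,p-[0,0,.07]); print(q, proj(s,g,p-[0,0,.07]))
u,v=np.round(q).astype(int); c=g2['frame'][v-40:v+20,u-40:u+40]
cv2.imwrite('pics/c15.png',np.hstack([cv2.resize(c,(480,360),interpolation=cv2.INTER_CUBIC),cv2.resize(g['frame'][200:440,220:420],(300,360))]))
E
```

```text
t 32.2 p [ 590.8 -309.9  223.3] yawY -43.8 q [-38.  17.  87.   0.  77.   6.] F [ 0.3 -0.9 -1. ] T [-0.05  0.   -0.04] gap 25.0
[-0.005  0.012 -1.   ]
(np.float64(213.15205440071344), np.float64(149.4798374373649)) (np.float64(323.7089964396313), np.float64(264.0142642590132))
```

View pics/c15.png

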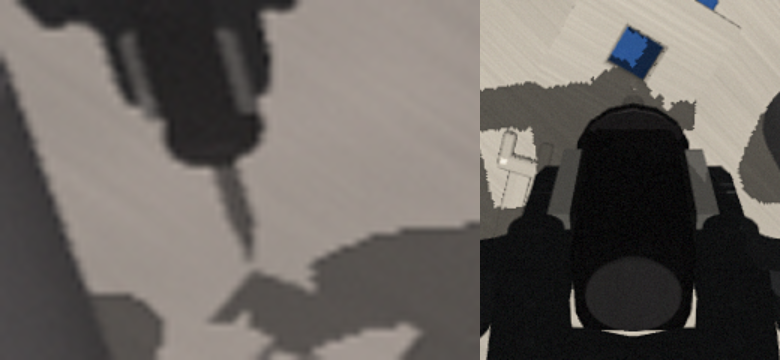

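Call:
apply_moves(
  steps=[
    {"translation":[5,25,0],"spin":5,"grip":0.9},
    {"translation":[10,50,0],"spin":7,"grip":0.9},
    {"translation":[11,55,0],"spin":7,"grip":0.9},
    {"translation":[11,55,-5],"spin":6,"grip":0.9},
    {"translation":[10,45,-10],"spin":1,"grip":0.9},
    {"translation":[6,28,-8],"spin":0,"grip":0.9},
    {"translation":[2,12,-3],"spin":0,"grip":0.9},
    {"translation":[0,0,0],"spin":0,"grip":0.9},
  ],
)

```text
t: 33.3
position: [0.6382, -0.0298, 0.1784]
tcp_rot: [[0.294, 0.955, -0.038], [0.956, -0.294, 0.015], [0.004, -0.041, -0.999]]
wrist_force: [0.4, -0.0, -1.5]
finger_gap: 0.0254
```

```bash
python3 - <<'E'
from h import *
s=st(); print(np.round(s['tcp_rot'],3)[:,2]); s,g=snap('wrist','w16.png')
carts(s,g,zb=.013)
E
```

```text
t 33.3 p [638.2 -29.8 178.4] yawY -17.1 q [-13.  17.  92.   0.  74.   4.] F [ 0.4 -0.  -1.5] T [-0.02 -0.03  0.06] gap 25.4
[-0.038  0.015 -0.999]
brass (225, 348) [ 0.5293 -0.0925] d 22.9 slot yaw 17.8 top None
brass (340, 245) [ 0.6464 -0.0327] d 24.4 slot yaw 71.0 top (array([ 0.6461, -0.0328]), [np.float64(42.8), np.float64(42.9)], np.float64(81.8))
brass (319, 127) [0.6566 0.0509] d 23.7 slot yaw 163.8 top (array([0.6567, 0.0513]), [np.float64(42.8), np.float64(43.1)], np.float64(82.4))
```

Call:
apply_moves(
  steps=[
    {"translation":[5,-2,-5],"spin":-2,"grip":0.9},
    {"translation":[3,-1,-10],"spin":0,"grip":0.9},
    {"translation":[1,0,-8],"spin":0,"grip":0.9},
    {"translation":[0,0,-4],"spin":0,"grip":0.9},
    {"translation":[0,0,-2],"spin":0,"grip":0.9},
    {"translation":[0,0,0],"spin":0,"grip":0.9},
  ],
)

```text
t: 34.1
position: [0.6478, -0.0375, 0.1477]
tcp_rot: [[0.335, 0.942, -0.037], [0.942, -0.335, 0.016], [0.003, -0.04, -0.999]]
wrist_force: [0.3, -0.3, -1.8]
finger_gap: 0.0251
```

```bash
python3 - <<'E'
from h import *
s=st(); print(np.round(s['tcp_rot'],3)[:,2]); s,g=snap('wrist','w17.png')
R=np.array(s['tcp_rot']); p=np.array(s['position']); print('tip pred',p+R[:,2]*.07, np.round(proj(s,g,p+R[:,2]*.07)))
carts(s,g,zb=.013)
E
```

```text
t 34.1 p [647.8 -37.5 147.7] yawY -19.6 q [-13.  20.  91.   0.  71.   6.] F [ 0.3 -0.3 -1.8] T [ 0.   -0.01 -0.  ] gap 25.1
[-0.037  0.016 -0.999]
tip pred [ 0.6452249 -0.0363452  0.0777225] [322. 264.]
brass (323, 252) [ 0.6468 -0.0325] d 24.3 slot yaw 69.6 top (array([ 0.6463, -0.0325]), [np.float64(42.6), np.float64(41.5)], np.float64(83.0))
brass (292, 120) [0.6568 0.0509] d 23.9 slot yaw 163.8 top (array([0.6567, 0.0514]), [np.float64(42.8), np.float64(42.9)], np.float64(81.5))
```

Call:
apply_moves(
  steps=[
    {"translation":[1,2,0],"spin":0,"grip":0.9},
    {"translation":[0.5,1,-2],"spin":0,"grip":0.9},
    {"translation":[0,0,0],"spin":0,"grip":0.9},
  ],
)

```text
t: 34.52
position: [0.6499, -0.0341, 0.1466]
tcp_rot: [[0.335, 0.942, -0.035], [0.942, -0.334, 0.016], [0.003, -0.038, -0.999]]
wrist_force: [-0.3, 0.5, -1.6]
finger_gap: 0.0252
```

```bash
python3 - <<'E'
from h import *
s=st(); print(np.round(s['tcp_rot'],3)[:,2]); s,g=snap('wrist','w18.png')
R=np.array(s['tcp_rot']); p=np.array(s['position']); t=p+R[:,2]*.07; print('tip pred',t, np.round(proj(s,g,t)),'slot',np.round(proj(s,g,(.6466,-.0328,.067))))
cv2.imwrite('pics/c18.png',cv2.convertScaleAbs(cv2.resize(g['frame'][205:315,260:390],(780,660)[:2],interpolation=cv2.INTER_CUBIC)[:600],alpha=1.8))
E
```

```text
t 34.52 p [649.9 -34.1 146.6] yawY -19.5 q [-13.  20.  91.   0.  71.   6.] F [-0.3  0.5 -1.6] T [-0.01 -0.02  0.01] gap 25.2
[-0.035  0.016 -0.999]
tip pred [ 0.64742734 -0.03298995  0.07661504] [322. 264.] slot [321. 259.]
```

View pics/c18.png

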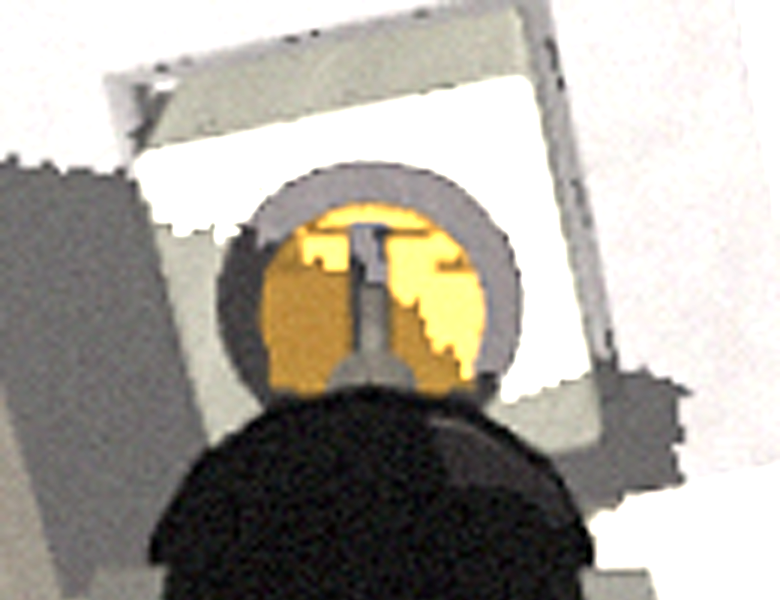

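The crop shows the blade edge-on at (373,330), right over the slot at (368,260), so I'm lowering it.

Call:
apply_moves(
  steps=[
    {"translation":[0,0,-3],"spin":0,"grip":0.9},
    {"translation":[0,0,-3],"spin":0,"grip":0.9},
    {"translation":[0,0,-2],"spin":0,"grip":0.9},
    {"translation":[0,0,-2],"spin":0,"grip":0.9},
    {"translation":[0,0,0],"spin":0,"grip":0.9},
  ],
)

```text
t: 35.2
position: [0.6498, -0.0342, 0.1357]
tcp_rot: [[0.335, 0.942, -0.035], [0.942, -0.334, 0.016], [0.003, -0.038, -0.999]]
wrist_force: [-0.6, 0.3, -1.5]
finger_gap: 0.0251
```

Call:
apply_moves(
  steps=[
    {"translation":[0,0,-2],"spin":0,"grip":0.9},
    {"translation":[0,0,-1.5],"spin":0,"grip":0.9},
    {"translation":[0,0,0],"spin":0,"grip":0.9},
  ],
)

```text
t: 35.58
position: [0.6498, -0.0342, 0.1321]
tcp_rot: [[0.335, 0.942, -0.035], [0.942, -0.334, 0.016], [0.003, -0.038, -0.999]]
wrist_force: [-0.3, 0.2, -1.4]
finger_gap: 0.0254
```

Call:
apply_moves(
  steps=[
    {"translation":[-0.2,-0.4,0],"spin":-8,"grip":0.9},
    {"translation":[-0.3,-0.4,0],"spin":-10,"grip":0.9},
    {"translation":[-0.4,-0.3,0],"spin":-10,"grip":0.9},
    {"translation":[-0.4,-0.2,0],"spin":-10,"grip":0.9},
    {"translation":[0,0,0],"spin":0,"grip":0.9},
  ],
)

```text
t: 36.2
position: [0.6481, -0.0357, 0.1321]
tcp_rot: [[0.854, 0.52, -0.018], [0.521, -0.853, 0.034], [0.002, -0.039, -0.999]]
wrist_force: [-0.6, 1.1, -2.1]
finger_gap: 0.0255
```

```bash
python3 - <<'E'
from h import *
s=st(); R=np.array(s['tcp_rot']); p=np.array(s['position']); print('tip',p+R[:,2]*.07,R[:,2].round(3))
E
```

```text
t 36.2 p [648.1 -35.7 132.1] yawY -58.6 q [-14.  20.  92.   2.  69.  44.] F [-0.6  1.1 -2.1] T [-0.05  0.06  0.09] gap 25.5
tip [ 0.64683913 -0.03326909  0.06214516] [-0.018  0.034 -0.999]
```

Call:
apply_moves(
  steps=[
    {"translation":[-0.4,-0.2,0],"spin":-10,"grip":0.9},
    {"translation":[-0.4,-0.1,0],"spin":-10,"grip":0.9},
    {"translation":[-0.4,0,0],"spin":-10,"grip":0.9},
    {"translation":[0,0,0],"spin":0,"grip":0.9},
  ],
)

```text
t: 36.7
position: [0.6469, -0.0367, 0.1321]
tcp_rot: [[1.0, 0.022, 0.001], [0.022, -0.999, 0.037], [0.002, -0.037, -0.999]]
wrist_force: [-0.9, -1.2, -2.4]
finger_gap: 0.0252
```

```bash
python3 - <<'E'
from h import *
s=st(); R=np.array(s['tcp_rot']); p=np.array(s['position']); print('tip',p+R[:,2]*.07,R[:,2].round(3))
s,g=snap('wrist','w19.png'); carts(s,g,zb=.013)
E
```

```text
t 36.7 p [646.9 -36.7 132.1] yawY -88.7 q [-14.  20.  93.   2.  67.  74.] F [-0.9 -1.2 -2.4] T [-0.15  0.03  0.04] gap 25.2
tip [ 0.64694894 -0.03416341  0.06212408] [ 0.001  0.037 -0.999]
brass (4, 332) [0.5644 0.2651] d 31.7 slot yaw 126.8 top (array([0.5573, 0.2438]), [np.float64(82.5), np.float64(129.0)], np.float64(4.2))
brass (322, 265) [ 0.6476 -0.0341] d 20.7 slot yaw 20.8 top (array([ 0.6486, -0.0346]), [np.float64(37.7), np.float64(42.2)], np.float64(79.0))
brass (188, 244) [0.6578 0.0491] d 25.2 slot yaw 159.2 top (array([0.6564, 0.0513]), [np.float64(47.3), np.float64(42.2)], np.float64(79.2))
```

Call:
apply_moves(
  steps=[
    {"translation":[-0.3,0.1,0],"spin":-7,"grip":0.9},
    {"translation":[-0.3,0.1,0],"spin":-7,"grip":0.9},
    {"translation":[0,0,0],"spin":0,"grip":0.9},
  ],
)

```text
t: 37.12
position: [0.6463, -0.0369, 0.1321]
tcp_rot: [[0.977, -0.214, 0.009], [-0.214, -0.976, 0.034], [0.002, -0.035, -0.999]]
wrist_force: [0.2, -1.2, -1.9]
finger_gap: 0.0254
```

Call:
apply_moves(
  steps=[
    {"translation":[-0.2,0.1,0],"spin":-6,"grip":0.9},
    {"translation":[0,0,0],"spin":0,"grip":0.9},
  ],
)

```text
t: 37.38
position: [0.6461, -0.0369, 0.1321]
tcp_rot: [[0.951, -0.308, 0.012], [-0.309, -0.951, 0.033], [0.001, -0.035, -0.999]]
wrist_force: [-0.3, 0.0, -2.9]
finger_gap: 0.0255
```

```bash
python3 - <<'E'
from h import *
s=st(); R=np.array(s['tcp_rot']); p=np.array(s['position']); print('tip',p+R[:,2]*.07,R[:,2].round(3))
E
```

```text
t 37.38 p [646.1 -36.9 132.1] yawY -108.0 q [-14.  19.  94.   2.  67.  93.] F [-0.3  0.  -2.9] T [-0.26  0.08  0.11] gap 25.5
tip [ 0.6469245  -0.03464244  0.06209727] [ 0.012  0.033 -0.999]
```

Call:
apply_moves(
  steps=[
    {"translation":[0,0,0],"spin":-6,"grip":0.9},
    {"translation":[0,0,0],"spin":-4,"grip":0.9},
  ],
)

```text
t: 37.62
position: [0.6454, -0.0372, 0.1321]
tcp_rot: [[0.885, -0.464, 0.015], [-0.465, -0.885, 0.029], [-0.0, -0.033, -0.999]]
wrist_force: [-3.3, -2.5, -0.8]
finger_gap: 0.0251
```

```bash
python3 - <<'E'
from h import *
s=st(); R=np.array(s['tcp_rot']); p=np.array(s['position']); print('tip',p+R[:,2]*.07,R[:,2].round(3))
s,g=snap('wrist','w20.png'); carts(s,g,zb=.013)
E
```

```text
t 37.62 p [645.4 -37.2 132.1] yawY -117.7 q [-14.  19.  94.   2.  66. 103.] F [-3.3 -2.5 -0.8] T [-0.42  0.56  0.19] gap 25.1
tip [ 0.64645745 -0.03519228  0.06213655] [ 0.015  0.029 -0.999]
brass (24, 462) [0.5706 0.455 ] d 126.2 slot yaw 96.2 top (array([0.6218, 0.2981]), [np.float64(190.2), np.float64(146.3)], np.float64(70.8))
brass (480, 355) [ 0.5358 -0.1022] d 22.8 slot yaw 15.1 top (array([ 0.5119, -0.1271]), [np.float64(25.7), np.float64(93.8)], np.float64(60.0))
brass (87, 326) [0.6825 0.1514] d 21.9 slot yaw None top (array([0.6683, 0.1841]), [np.float64(108.1), np.float64(54.4)], np.float64(68.1))
brass (201, 304) [0.6576 0.0483] d 25.5 slot yaw 160.0 top (array([0.6561, 0.0511]), [np.float64(42.8), np.float64(45.7)], np.float64(87.5))
brass (323, 265) [ 0.6467 -0.0355] d 20.6 slot yaw 175.4 top (array([ 0.6564, -0.0367]), [np.float64(42.5), np.float64(20.8)], np.float64(78.5))
```

Call:
apply_moves(
  steps=[
    {"translation":[0,0,0],"spin":-4,"grip":0.9},
    {"translation":[0,0,0],"spin":-3,"grip":0.9},
  ],
)

```text
t: 37.92
position: [0.6448, -0.0377, 0.1322]
tcp_rot: [[0.825, -0.564, 0.016], [-0.565, -0.825, 0.026], [-0.002, -0.031, -1.0]]
wrist_force: [-1.1, -0.9, -0.9]
finger_gap: 0.025
```

```bash
python3 - <<'E'
from h import *
s=st(); R=np.array(s['tcp_rot']); p=np.array(s['position']); print('tip',p+R[:,2]*.07,R[:,2].round(3))
s,g=snap('wrist','w21.png'); carts(s,g,zb=.013)
E
```

```text
t 37.92 p [644.8 -37.7 132.2] yawY -124.4 q [-14.  19.  94.   2.  66. 110.] F [-1.1 -0.9 -0.9] T [-0.21  0.27  0.36] gap 25.0
tip [ 0.64591524 -0.03586206  0.06227373] [ 0.016  0.026 -1.   ]
brass (50, 463) [0.6111 0.3899] d 51.4 slot yaw 89.9 top (array([0.6108, 0.4079]), [np.float64(72.3), np.float64(71.4)], np.float64(75.5))
brass (102, 350) [0.6814 0.1501] d 21.7 slot yaw None top (array([0.6695, 0.1884]), [np.float64(101.4), np.float64(56.4)], np.float64(63.2))
brass (491, 339) [ 0.5345 -0.102 ] d 24.5 slot yaw 14.9 top (array([ 0.5054, -0.1246]), [np.float64(31.1), np.float64(100.5)], np.float64(54.1))
brass (207, 317) [0.6576 0.0482] d 25.9 slot yaw 161.2 top (array([0.6559, 0.051 ]), [np.float64(43.0), np.float64(46.2)], np.float64(87.6))
brass (323, 265) [ 0.6459 -0.0363] d 20.5 slot yaw 166.4 top (array([ 0.6568, -0.0381]), [np.float64(42.8), np.float64(17.8)], np.float64(75.0))
```

Call:
apply_moves(
  steps=[
    {"translation":[0.3,0.3,0],"spin":5,"grip":0.9},
    {"translation":[0.3,0.3,0],"spin":5,"grip":0.9},
    {"translation":[0,0,3],"spin":0,"grip":0.9},
    {"translation":[0,0,8],"spin":0,"grip":0.9},
    {"translation":[0,0,20],"spin":0,"grip":0.9},
    {"translation":[0,-20,20],"spin":0,"grip":0.9},
    {"translation":[0,-40,10],"spin":0,"grip":0.9},
    {"translation":[0,-20,0],"spin":0,"grip":0.9},
    {"translation":[0,0,0],"spin":0,"grip":0.9},
  ],
)

```text
t: 39.1
position: [0.6476, -0.1177, 0.2025]
tcp_rot: [[0.918, -0.397, 0.019], [-0.397, -0.917, 0.029], [0.006, -0.034, -0.999]]
wrist_force: [-0.3, -0.5, -1.8]
finger_gap: 0.0251
```

```bash
python3 - <<'E'
from h import *
s=st(); R=np.array(s['tcp_rot']); print(R[:,2].round(3))
s,g=snap('wrist','w22.png'); carts(s,g,zb=.013); s,g=snap('top','t22.png'); print('top'); 
f=g['frame']
E
```

```text
t 39.1 p [ 647.6 -117.7  202.5] yawY -113.4 q [-21.  16.  90.   2.  74.  92.] F [-0.3 -0.5 -1.8] T [ 0.02  0.04 -0.06] gap 25.1
[ 0.019  0.029 -0.999]
brass (73, 305) [0.6817 0.1525] d 22.9 slot yaw None top (array([0.6695, 0.1834]), [np.float64(63.2), np.float64(104.3)], np.float64(43.6))
brass (160, 297) [0.6533 0.0441] d 25.9 slot yaw 159.6 top (array([0.6518, 0.0469]), [np.float64(42.9), np.float64(46.5)], np.float64(88.6))
brass (239, 274) [ 0.6451 -0.0369] d 25.1 slot yaw 168.0 top (array([ 0.6443, -0.035 ]), [np.float64(44.7), np.float64(43.4)], np.float64(76.6))
top
```

Call:
apply_moves(
  steps=[
    {"translation":[0,10,0],"spin":8,"grip":0.9},
    {"translation":[0,10,0],"spin":10.5,"grip":0.9},
    {"translation":[0,10,0],"spin":10.5,"grip":0.9},
    {"translation":[0,10,0],"spin":10.5,"grip":0.9},
    {"translation":[0,10,0],"spin":10.5,"grip":0.9},
    {"translation":[0,10,0],"spin":10.5,"grip":0.9},
    {"translation":[0,10,0],"spin":10.5,"grip":0.9},
    {"translation":[0,10,0],"spin":10.5,"grip":0.9},
    {"translation":[0,10,0],"spin":10.5,"grip":0.9},
    {"translation":[0,10,0],"spin":10.5,"grip":0.9},
  ],
)

```text
t: 40.45
position: [0.6426, 0.0024, 0.1941]
tcp_rot: [[0.142, 0.989, -0.048], [0.99, -0.142, 0.006], [-0.001, -0.048, -0.999]]
wrist_force: [0.5, -0.1, -1.1]
finger_gap: 0.0254
```

Call:
apply_moves(
  steps=[
    {"translation":[0,10,0],"spin":10.5,"grip":0.9},
    {"translation":[0,10,0],"spin":10.5,"grip":0.9},
    {"translation":[0,10,0],"spin":10.5,"grip":0.9},
    {"translation":[0,10,0],"spin":10.5,"grip":0.9},
    {"translation":[0,8,0],"spin":10.5,"grip":0.9},
    {"translation":[0,6,0],"spin":10.5,"grip":0.9},
    {"translation":[0,4,0],"spin":9,"grip":0.9},
    {"translation":[0,2,0],"spin":4,"grip":0.9},
    {"translation":[0,0,0],"spin":0,"grip":0.9},
  ],
)

```text
t: 41.58
position: [0.6358, 0.0796, 0.1869]
tcp_rot: [[-0.94, 0.34, -0.03], [0.341, 0.939, -0.047], [0.012, -0.054, -0.998]]
wrist_force: [-0.4, 0.2, -1.0]
finger_gap: 0.0254
```

```bash
python3 - <<'E'
from h import *
s=st(); R=np.array(s['tcp_rot']); p=np.array(s['position']); print(R[:,2].round(3),'tip',p+.07*R[:,2])
s,g=snap('wrist','w23.png'); carts(s,g,zb=.013)
E
```

```text
t 41.58 p [635.8  79.6 186.9] yawY 70.1 q [ -2.  16.  91.  -3.  74. -71.] F [-0.4  0.2 -1. ] T [ 0.03  0.04 -0.03] gap 25.4
[-0.03  -0.047 -0.998] tip [0.63366952 0.07636248 0.11697381]
brass (203, 292) [ 0.6426 -0.0328] d 25.5 slot yaw 168.3 top (array([ 0.6457, -0.0422]), [np.float64(82.7), np.float64(84.6)], np.float64(70.9))
brass (297, 271) [0.6499 0.0481] d 21.4 slot yaw 161.6 top (array([0.6514, 0.0464]), [np.float64(43.0), np.float64(41.9)], np.float64(82.6))
brass (94, 183) [ 0.5229 -0.0898] d 24.7 slot yaw 18.9 top (array([ 0.5098, -0.0966]), [np.float64(98.7), np.float64(52.3)], np.float64(63.9))
```

Call:
apply_moves(
  steps=[
    {"translation":[8,-8,-5],"spin":3.5,"grip":0.9},
    {"translation":[8,-9,-10],"spin":0,"grip":0.9},
    {"translation":[5,-6,-10],"spin":0,"grip":0.9},
    {"translation":[1,-2,-6],"spin":0,"grip":0.9},
    {"translation":[0,0,-2],"spin":0,"grip":0.9},
    {"translation":[0,0,0],"spin":0,"grip":0.9},
  ],
)

```text
t: 42.38
position: [0.6575, 0.0545, 0.1504]
tcp_rot: [[-0.958, 0.285, -0.03], [0.286, 0.957, -0.047], [0.015, -0.054, -0.998]]
wrist_force: [0.8, -0.4, -1.1]
finger_gap: 0.0254
```

```bash
python3 - <<'E'
from h import *
s=st(); R=np.array(s['tcp_rot']); p=np.array(s['position']); print(R[:,2].round(3),'tip',p+.07*R[:,2])
s,g=snap('wrist','w24.png'); carts(s,g,zb=.013)
E
```

```text
t 42.38 p [657.5  54.5 150.4] yawY 73.4 q [ -4.  21.  90.  -3.  71. -76.] F [ 0.8 -0.4 -1.1] T [ 0.02  0.01 -0.01] gap 25.4
[-0.03  -0.047 -0.998] tip [0.65545248 0.05118282 0.08052993]
brass (200, 270) [ 0.6428 -0.033 ] d 25.2 slot yaw 168.4 top (array([ 0.6452, -0.0414]), [np.float64(90.4), np.float64(82.3)], np.float64(63.4))
brass (315, 250) [0.6506 0.0478] d 24.1 slot yaw 170.0 top None
brass (84, 139) [ 0.5249 -0.09  ] d 24.7 slot yaw 19.0 top (array([ 0.5107, -0.1002]), [np.float64(105.3), np.float64(55.1)], np.float64(63.5))
```

```bash
python3 - <<'E'
import cv2
f=cv2.imread('pics/w24.png')[130:330,150:450]
cv2.imwrite('pics/c24.png',cv2.convertScaleAbs(cv2.resize(f,(780,520),interpolation=cv2.INTER_CUBIC),alpha=1.4))
E
```

```text
(no output)
```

View pics/c24.png

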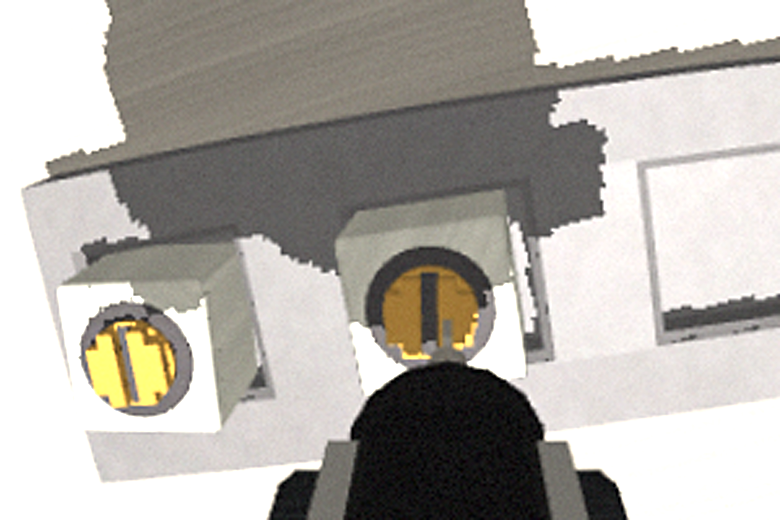

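Cartridge 0 has shifted a few mm inside its pocket, with a gap on its right side. The blade at crop (447,335) is about 4 mm right of the slot at (430,310), so I'm correcting.

Call:
apply_moves(
  steps=[
    {"translation":[-3,-2,0],"spin":0,"grip":0.9},
    {"translation":[-1.5,-1.2,-1],"spin":0,"grip":0.9},
    {"translation":[0,0,0],"spin":0,"grip":0.9},
  ],
)

```text
t: 42.8
position: [0.653, 0.0514, 0.1506]
tcp_rot: [[-0.958, 0.285, -0.028], [0.286, 0.957, -0.047], [0.013, -0.053, -0.998]]
wrist_force: [-0.2, 0.6, -2.6]
finger_gap: 0.0254
```

```bash
cat >> h.py <<'E'
def slotcol(s,g,c,zt=.067):
    """dark slot line near screw centre c: print its tool-frame line, and predicted tip in tool frame"""
    R=np.array(s['tcp_rot']); p=np.array(s['position']); f=g['frame'].astype(int)
    u,v=np.array(proj(s,g,c)); 
    for dv in range(-18,14,3):
        row=f[int(v)+dv,int(u)-22:int(u)+23].astype(int)
        print(int(v)+dv,int(u)-22,''.join('%4d'%x for x in (row[:,2]-row[:,0])))
E
python3 - <<'E'
from h import *
s=st(); R=np.array(s['tcp_rot']); p=np.array(s['position']); t=p+.07*R[:,2]; print(R[:,2].round(3),'tip',t)
s,g=snap('wrist','w25.png'); carts(s,g,zb=.013); print(proj(s,g,t)); slotcol(s,g,(.6506,.0478,.067))
E
```

```text
t 42.8 p [653.   51.4 150.6] yawY 73.4 q [ -4.  20.  91.  -3.  71. -77.] F [-0.2  0.6 -2.6] T [ 0.01 -0.05 -0.  ] gap 25.4
[-0.028 -0.047 -0.998] tip [0.65104544 0.04810091 0.08067671]
brass (206, 274) [ 0.6428 -0.033 ] d 25.3 slot yaw 167.7 top (array([ 0.6459, -0.0415]), [np.float64(83.0), np.float64(83.4)], np.float64(73.2))
brass (321, 255) [0.6506 0.0478] d 23.9 slot yaw 163.7 top None
brass (88, 143) [ 0.5245 -0.0903] d 24.7 slot yaw 19.8 top (array([ 0.51  , -0.0999]), [np.float64(103.2), np.float64(54.1)], np.float64(63.9))
(np.float64(320.82795579432366), np.float64(262.8149324304845))
237 299   12  11  13  10   3  -1   2   1   1   2   4   0   2  -2   0  -5  11  26  39  56  54  59  60  58  55  55  46  29   9  -7   0   1   4   4   0   0  -1   2   1   2   3   5  10  12  14
240 299   13  10   6   4   5   0   3   1  -1  -2   4  17  49  64  67  70  73  74  60  25  -4  -3  -3  -3  -5  17  52  72  71  74  69  67  53  31  15   4   2   2   0   3   5   1   5   0  11
243 299    5   3   0   6   4   2   0   1  20  54  81  81  73  75  78  74  75  77  67  18   3   3  -2   0  -3  34  68  76
[... 880 characters left out ...]
5  73  76  73  74  75  74  67  38   1   5  11  10   6  21  53  77  74 108 104 107 104 151 145 143 142 147 141 145 138  54   2   2   6
261 299    3   5   2   5   3   2  71  77  77  75  75  77  72  74  74  72  74  79  67  38   2  10   9  14   8  19  50  71  96 148 145 145 142 144 142 146 142 143 148 147  81   0   5   5   3
264 299   18   9   5   6   2  -1 126 141 106  72  78  73  74  73  70  70  75  69  53  24   5   8  10  11   8  23  69 121 148 149 143 144 144 143 145 142 142 142 149  65  -1   7   6   6   5
267 299    6  12  15   8   2  -1  84  94  93 115 145 147 151 148 147 145  77   4  11   6   9   9  11  14  13   8  10   8   5  -7 153 148 143 143 149 143  98 134 140  45   2   5   8  11  18
```

Call:
apply_moves(
  steps=[
    {"translation":[0,0,-4],"spin":0,"grip":0.9},
    {"translation":[0,0,-4],"spin":0,"grip":0.9},
    {"translation":[0,0,-3],"spin":0,"grip":0.9},
    {"translation":[0,0,-3],"spin":0,"grip":0.9},
    {"translation":[0,0,0],"spin":0,"grip":0.9},
  ],
)

```text
t: 43.48
position: [0.653, 0.0514, 0.1353]
tcp_rot: [[-0.958, 0.285, -0.029], [0.286, 0.957, -0.048], [0.014, -0.054, -0.998]]
wrist_force: [-0.0, 0.1, -1.9]
finger_gap: 0.0253
```

Call:
apply_moves(
  steps=[
    {"translation":[0,0,-2],"spin":0,"grip":0.9},
    {"translation":[0,0,-1],"spin":0,"grip":0.9},
    {"translation":[0,0,0],"spin":0,"grip":0.9},
  ],
)

```text
t: 43.85
position: [0.6531, 0.0512, 0.1324]
tcp_rot: [[-0.958, 0.285, -0.028], [0.286, 0.957, -0.048], [0.013, -0.054, -0.998]]
wrist_force: [0.6, 0.5, -1.6]
finger_gap: 0.025
```

```bash
python3 - <<'E'
from h import *
s=st(); R=np.array(s['tcp_rot']); p=np.array(s['position']); t=p+.07*R[:,2]; print(R[:,2].round(3),'tip',t)
s,g=snap('wrist','w26.png'); carts(s,g,zb=.013)
E
```

```text
t 43.85 p [653.1  51.2 132.4] yawY 73.4 q [ -4.  21.  91.  -3.  69. -77.] F [ 0.6  0.5 -1.6] T [-0.06 -0.06 -0.  ] gap 25.0
[-0.028 -0.048 -0.998] tip [0.65114888 0.04784036 0.06248733]
brass (197, 284) [ 0.6425 -0.033 ] d 25.6 slot yaw 167.6 top (array([ 0.6458, -0.0431]), [np.float64(94.4), np.float64(83.1)], np.float64(62.1))
brass (320, 264) [0.6501 0.048 ] d 21.0 slot yaw 165.4 top None
brass (74, 144) [ 0.5248 -0.0891] d 25.0 slot yaw 20.4 top (array([ 0.5179, -0.1042]), [np.float64(108.1), np.float64(70.2)], np.float64(63.3))
```

Call:
apply_moves(
  steps=[
    {"translation":[0.5,-0.4,0],"spin":-8,"grip":0.9},
    {"translation":[0.5,-0.5,0],"spin":-10,"grip":0.9},
    {"translation":[0.4,-0.6,0],"spin":-10,"grip":0.9},
    {"translation":[0.3,-0.6,0],"spin":-10,"grip":0.9},
    {"translation":[0.2,-0.6,0],"spin":-10,"grip":0.9},
    {"translation":[0,0,0],"spin":0,"grip":0.9},
  ],
)

```text
t: 44.65
position: [0.6561, 0.0494, 0.1326]
tcp_rot: [[-0.406, 0.912, -0.051], [0.914, 0.407, -0.009], [0.013, -0.051, -0.999]]
wrist_force: [0.5, 0.4, -3.0]
finger_gap: 0.025
```

```bash
python3 - <<'E'
from h import *
s=st(); R=np.array(s['tcp_rot']); p=np.array(s['position']); t=p+.07*R[:,2]; print(R[:,2].round(3),'tip',t)
E
```

```text
t 44.65 p [656.1  49.4 132.6] yawY 24.0 q [ -5.  22.  90.  -1.  71. -29.] F [ 0.5  0.4 -3. ] T [ 0.12 -0.19  0.04] gap 25.0
[-0.051 -0.009 -0.999] tip [0.65255344 0.04872678 0.06272248]
```

Call:
apply_moves(
  steps=[
    {"translation":[-0.2,-0.7,0],"spin":-10,"grip":0.9},
    {"translation":[-0.3,-0.7,0],"spin":-10,"grip":0.9},
    {"translation":[-0.4,-0.7,0],"spin":-10,"grip":0.9},
    {"translation":[-0.4,-0.6,0],"spin":-10,"grip":0.9},
    {"translation":[0,0,0],"spin":0,"grip":0.9},
  ],
)

```text
t: 45.28
position: [0.6559, 0.0473, 0.1328]
tcp_rot: [[0.28, 0.959, -0.041], [0.96, -0.279, 0.026], [0.013, -0.046, -0.999]]
wrist_force: [0.7, 0.4, -1.5]
finger_gap: 0.0251
```

```bash
python3 - <<'E'
from h import *
s=st(); R=np.array(s['tcp_rot']); p=np.array(s['position']); t=p+.07*R[:,2]; print(R[:,2].round(3),'tip',t)
E
```

```text
t 45.27 p [655.9  47.3 132.8] yawY -16.2 q [-6. 22. 90.  1. 70. 10.] F [ 0.7  0.4 -1.5] T [ 0.   -0.2   0.02] gap 25.1
[-0.041  0.026 -0.999] tip [0.65306298 0.04906477 0.06287621]
```

Call:
apply_moves(
  steps=[
    {"translation":[-0.3,-0.3,-0.3],"spin":-7,"grip":0.9},
    {"translation":[-0.3,-0.3,0],"spin":-6,"grip":0.9},
  ],
)

```text
t: 45.52
position: [0.6561, 0.047, 0.133]
tcp_rot: [[0.485, 0.874, -0.032], [0.874, -0.484, 0.034], [0.014, -0.044, -0.999]]
wrist_force: [1.5, 1.1, -3.1]
finger_gap: 0.0249
```

```bash
python3 - <<'E'
from h import *
s=st(); R=np.array(s['tcp_rot']); p=np.array(s['position']); t=p+.07*R[:,2]; print(R[:,2].round(3),'tip',t)
s,g=snap('wrist','w27.png'); carts(s,g,zb=.013)
E
```

```text
t 45.52 p [656.1  47.  133. ] yawY -29.0 q [-6. 22. 91.  2. 70. 22.] F [ 1.5  1.1 -3.1] T [ 0.11 -0.45  0.19] gap 24.9
[-0.032  0.034 -0.999] tip [0.65387128 0.04934538 0.06308046]
brass (323, 263) [0.6552 0.0508] d 20.9 slot yaw 81.1 top (array([0.6538, 0.0502]), [np.float64(43.0), np.float64(40.9)], np.float64(75.2))
```

Call:
apply_moves(
  steps=[
    {"translation":[0,0,-0.3],"spin":-4,"grip":0.9},
    {"translation":[0,0,0],"spin":-4,"grip":0.9},
  ],
)

```text
t: 45.82
position: [0.656, 0.0469, 0.133]
tcp_rot: [[0.596, 0.802, -0.027], [0.803, -0.595, 0.036], [0.013, -0.043, -0.999]]
wrist_force: [-0.4, 0.1, -2.4]
finger_gap: 0.0253
```

```bash
python3 - <<'E'
from h import *
s=st(); R=np.array(s['tcp_rot']); p=np.array(s['position']); t=p+.07*R[:,2]; print(R[:,2].round(3),'tip',t)
s,g=snap('wrist','w28.png'); carts(s,g,zb=.013)
E
```

```text
t 45.83 p [656.   46.9 133. ] yawY -36.6 q [-7. 21. 91.  2. 69. 29.] F [-0.4  0.1 -2.4] T [-0.15 -0.1   0.37] gap 25.3
[-0.027  0.036 -0.999] tip [0.65412443 0.0494159  0.06303705]
brass (322, 263) [0.6554 0.0507] d 20.9 slot yaw 78.2 top (array([0.6537, 0.0493]), [np.float64(42.9), np.float64(42.7)], np.float64(75.1))
```

Call:
apply_moves(
  steps=[
    {"translation":[0,0,0],"spin":5,"grip":0.9},
    {"translation":[0,0,0],"spin":4,"grip":0.9},
    {"translation":[0,0,3],"spin":0,"grip":0.9},
    {"translation":[0,0,8],"spin":0,"grip":0.9},
    {"translation":[0,0,25],"spin":0,"grip":0.9},
    {"translation":[0,-20,35],"spin":0,"grip":0.9},
    {"translation":[10,-50,15],"spin":0,"grip":0.9},
    {"translation":[10,-45,0],"spin":0,"grip":0.9},
    {"translation":[0,-20,0],"spin":0,"grip":0.9},
    {"translation":[0,0,0],"spin":0,"grip":0.9},
  ],
)

```text
t: 47.12
position: [0.6752, -0.0905, 0.2267]
tcp_rot: [[0.442, 0.897, -0.032], [0.897, -0.441, 0.03], [0.013, -0.042, -0.999]]
wrist_force: [-1.2, 0.6, -1.2]
finger_gap: 0.0253
```

```bash
python3 - <<'E'
from h import *
s=st(); R=np.array(s['tcp_rot']); print(R[:,2].round(3))
s,g=snap('wrist','w29.png'); carts(s,g,zb=.013)
for X in [(.6545,.0503,.067),(.6441,-.0341,.067)]: print(np.round(proj(s,g,X)))
E
```

```text
t 47.12 p [675.2 -90.5 226.7] yawY -26.2 q [-18.  20.  83.   1.  80.   8.] F [-1.2  0.6 -1.2] T [0.   0.02 0.01] gap 25.3
[-0.032  0.03  -0.999]
brass (196, 302) [ 0.5305 -0.0992] d 24.3 slot yaw 14.9 top None
brass (268, 186) [ 0.6451 -0.0351] d 24.2 slot yaw 169.9 top (array([ 0.6443, -0.0349]), [np.float64(42.9), np.float64(42.5)], np.float64(75.4))
brass (219, 97) [0.6426 0.0514] d 24.2 slot yaw 92.6 top (array([0.6447, 0.0533]), [np.float64(37.4), np.float64(47.5)], np.float64(74.4))
[232.  91.]
[266. 186.]
```

```bash
python3 - <<'E'
import cv2
f=cv2.imread('pics/w29.png')[40:250,150:370]
cv2.imwrite('pics/c29.png',cv2.convertScaleAbs(cv2.resize(f,(600,573),interpolation=cv2.INTER_CUBIC),alpha=1.4))
E
```

```text
(no output)
```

View pics/c29.png

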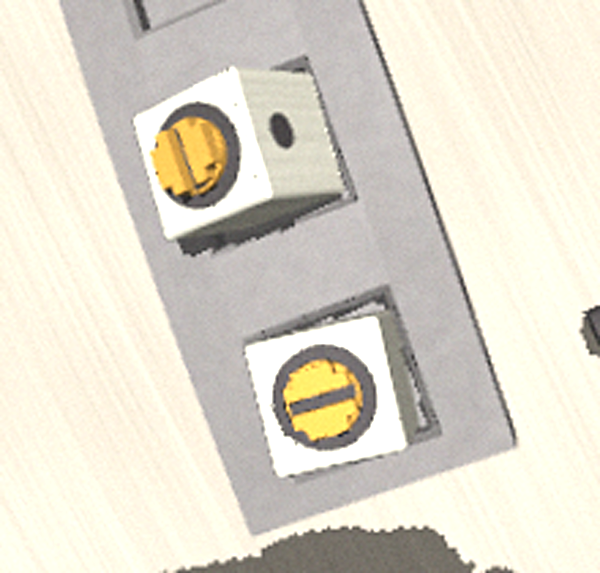

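Cartridge 0 (crop (200,150)) has been tipped: it leans toward the robot, with its far bottom edge on the pocket rim. Cartridge 1 at (330,400) is seated and locked. I'll keep the driver in hand, nudge cartridge 0's far face back so it drops in, then check it.

Call:
apply_moves(
  steps=[
    {"translation":[15,25,0],"spin":0,"grip":0.9},
    {"translation":[15,45,0],"spin":0,"grip":0.9},
    {"translation":[10,35,-20],"spin":0,"grip":0.9},
    {"translation":[2,17,-35],"spin":0,"grip":0.9},
    {"translation":[0,5,-30],"spin":0,"grip":0.9},
    {"translation":[0,0,-15],"spin":0,"grip":0.9},
    {"translation":[0,0,0],"spin":0,"grip":0.9},
  ],
)

```text
t: 48.05
position: [0.7147, 0.0539, 0.1244]
tcp_rot: [[0.43, 0.902, -0.035], [0.903, -0.429, 0.033], [0.015, -0.046, -0.999]]
wrist_force: [1.1, -0.1, -1.1]
finger_gap: 0.0248
```

```bash
python3 - <<'E'
from h import *
s=st(); R=np.array(s['tcp_rot']); p=np.array(s['position']); print(R[:,2].round(3),p+.07*R[:,2])
s,g=snap('wrist','w30.png')
E
```

```text
t 48.05 p [714.7  53.9 124.4] yawY -25.4 q [-5. 29. 81.  2. 72. 20.] F [ 1.1 -0.1 -1.1] T [-0.04 -0.02 -0.  ] gap 24.8
[-0.035  0.033 -0.999] [0.71222114 0.05622408 0.0544889 ]
```

Call:
apply_moves(
  steps=[
    {"translation":[-3,-7,-8],"spin":0,"grip":0.9},
    {"translation":[-2,-5,-7],"spin":0,"grip":0.9},
    {"translation":[0,0,-2],"spin":0,"grip":0.9},
    {"translation":[0,0,0],"spin":0,"grip":0.9},
  ],
)

```text
t: 48.6
position: [0.7119, 0.0392, 0.1114]
tcp_rot: [[0.432, 0.902, -0.027], [0.902, -0.431, 0.032], [0.017, -0.038, -0.999]]
wrist_force: [-0.5, -0.5, -1.8]
finger_gap: 0.0253
```

```bash
python3 - <<'E'
from h import *
s=st(); R=np.array(s['tcp_rot']); p=np.array(s['position']); print(R[:,2].round(3),p+.07*R[:,2])
E
```

```text
t 48.6 p [711.9  39.2 111.4] yawY -25.5 q [-7. 30. 82.  2. 70. 18.] F [-0.5 -0.5 -1.8] T [ 0.01 -0.04  0.02] gap 25.3
[-0.027  0.032 -0.999] [0.71000665 0.0414326  0.0414558 ]
```

Call:
apply_moves(
  steps=[
    {"translation":[-7,1,-3],"spin":0,"grip":0.9},
    {"translation":[-7,1,-2],"spin":0,"grip":0.9},
    {"translation":[-6,1,0],"spin":0,"grip":0.9},
    {"translation":[-4,1,0],"spin":0,"grip":0.9},
    {"translation":[-4,1,0],"spin":0,"grip":0.9},
    {"translation":[0,0,0],"spin":0,"grip":0.9},
  ],
)

```text
t: 49.35
position: [0.6821, 0.045, 0.1069]
tcp_rot: [[0.431, 0.902, -0.026], [0.902, -0.43, 0.032], [0.018, -0.037, -0.999]]
wrist_force: [-0.4, -0.6, -2.1]
finger_gap: 0.0252
```

```bash
python3 - <<'E'
from h import *
s=st(); R=np.array(s['tcp_rot']); p=np.array(s['position']); print(R[:,2].round(3),p+.07*R[:,2])
s,g=snap('wrist','w31.png'); carts(s,g,zb=.013); s,g=snap('scene','s31.png'); print(proj(s,g,(.6545,.05,.05)))
E
```

```text
t 49.35 p [682.1  45.  106.9] yawY -25.5 q [-6. 26. 87.  2. 68. 18.] F [-0.4 -0.6 -2.1] T [-0.06 -0.04  0.01] gap 25.2
[-0.026  0.032 -0.999] [0.68026607 0.04720598 0.03694383]
brass (254, 300) [0.642  0.0524] d 23.7 slot yaw 84.9 top (array([0.5947, 0.0377]), [np.float64(30.3), np.float64(34.4)], np.float64(0.6))
(np.float64(313.54438519579196), np.float64(282.6517888904316))
```

Call:
apply_moves(
  steps=[
    {"translation":[-4,1,0],"spin":0,"grip":0.9},
    {"translation":[-4,1,0],"spin":0,"grip":0.9},
    {"translation":[0,0,0],"spin":0,"grip":0.9},
  ],
)

```text
t: 49.82
position: [0.6772, 0.0468, 0.109]
tcp_rot: [[0.432, 0.902, -0.017], [0.902, -0.431, 0.032], [0.022, -0.029, -0.999]]
wrist_force: [1.0, 0.6, -1.2]
finger_gap: 0.0253
```

```bash
python3 - <<'E'
from h import *
s=st(); R=np.array(s['tcp_rot']); p=np.array(s['position']); print(R[:,2].round(3),p+.07*R[:,2])
s,g=snap('wrist','w32.png'); carts(s,g,zb=.013)
E
```

```text
t 49.83 p [677.2  46.8 109. ] yawY -25.5 q [-6. 25. 88.  2. 67. 19.] F [ 1.   0.6 -1.2] T [-0.01 -0.32  0.04] gap 25.3
[-0.017  0.032 -0.999] [0.67599548 0.04901035 0.0390274 ]
brass (254, 300) [0.6368 0.0538] d 23.5 slot yaw 87.0 top (array([0.5873, 0.0391]), [np.float64(29.6), np.float64(35.4)], np.float64(1.1))
```

```bash
python3 - <<'E'
from h import *
s,g=snap('wrist','w33.png'); s2,g2=snap('scene','s33.png'); u,v=map(int,proj(s2,g2,(.65,.05,.04)))
a=g['frame'][180:400,170:370]; b=g2['frame'][v-50:v+50,u-55:u+55]
cv2.imwrite('pics/c33.png',np.hstack([cv2.convertScaleAbs(cv2.resize(a,(400,440),interpolation=cv2.INTER_CUBIC),alpha=1.5),cv2.resize(b,(400,440),interpolation=cv2.INTER_CUBIC)]))
E
```

```text
(no output)
```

View pics/c33.png

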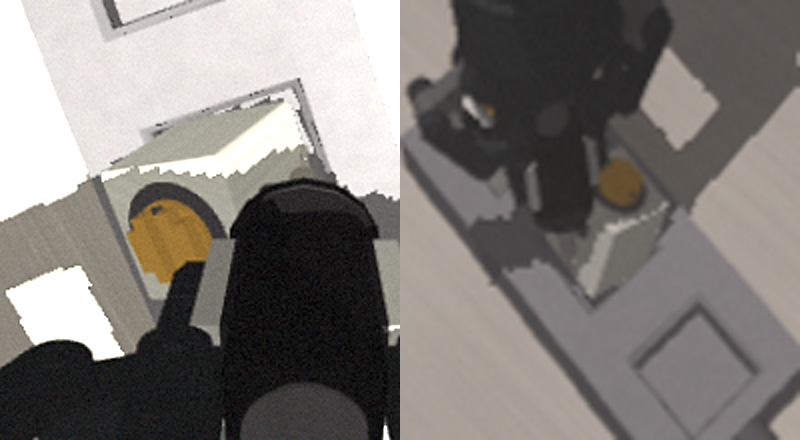

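Call:
apply_moves(
  steps=[
    {"translation":[4,-1,0],"spin":0,"grip":0.9},
    {"translation":[8,-2,2],"spin":0,"grip":0.9},
    {"translation":[10,0,15],"spin":0,"grip":0.9},
    {"translation":[15,0,30],"spin":0,"grip":0.9},
    {"translation":[10,0,40],"spin":0,"grip":0.9},
    {"translation":[0,-10,20],"spin":0,"grip":0.9},
    {"translation":[0,0,0],"spin":0,"grip":0.9},
  ],
)

```text
t: 50.85
position: [0.724, 0.0324, 0.2187]
tcp_rot: [[0.432, 0.901, -0.026], [0.902, -0.431, 0.032], [0.018, -0.038, -0.999]]
wrist_force: [0.3, 0.2, -1.6]
finger_gap: 0.025
```

```bash
python3 - <<'E'
from h import *
s=st(); R=np.array(s['tcp_rot']); p=np.array(s['position']); print(R[:,2].round(3),p+.07*R[:,2])
s,g=snap('wrist','w34.png'); carts(s,g,zb=.013); print(proj(s,g,(.6545,.05,.067)))
u,v=map(int,proj(s,g,(.6545,.05,.05))); print(u,v); a=g['frame'][max(0,v-90):v+90,max(0,u-90):u+90]
s2,g2=snap('scene','s34.png'); u,v=map(int,proj(s2,g2,(.65,.05,.04))); b=g2['frame'][v-40:v+40,u-40:u+40]
cv2.imwrite('pics/c34.png',np.hstack([cv2.convertScaleAbs(cv2.resize(a,(400,400),interpolation=cv2.INTER_CUBIC),alpha=1.4),cv2.resize(b,(400,400),interpolation=cv2.INTER_CUBIC)]))
E
```

```text
t 50.85 p [724.   32.4 218.7] yawY -25.6 q [-7. 25. 77.  2. 80. 18.] F [ 0.3  0.2 -1.6] T [-0.02 -0.04  0.03] gap 25.0
[-0.026  0.032 -0.999] [0.72220521 0.03466322 0.14874938]
brass (249, 245) [0.6585 0.0512] d 24.8 slot yaw 86.0 top None
(np.float64(245.72785395399225), np.float64(247.8567619417774))
250 242
```

View pics/c34.png

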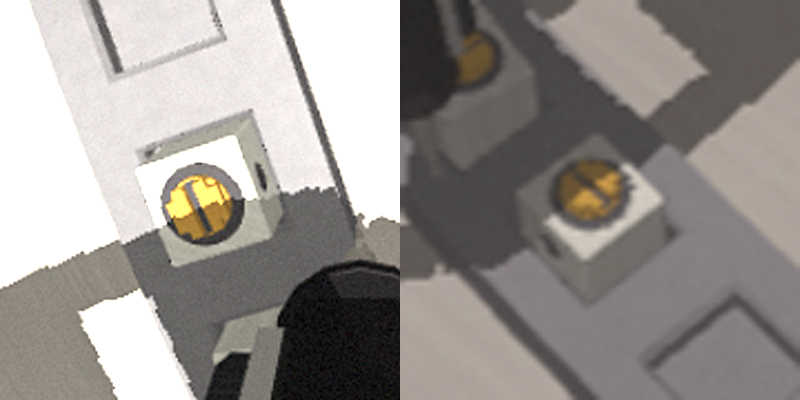

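Cartridge 0 has dropped back upright: at left crop (205,205) it stands square in its pocket with the slot parallel to a side, and the scene crop at (595,220) agrees. I'll verify its height numerically on the way to the stand.

Call:
apply_moves(
  steps=[
    {"translation":[-5,-20,0],"spin":0,"grip":0.9},
    {"translation":[-10,-40,4],"spin":0,"grip":0.9},
    {"translation":[-10,-35,4],"spin":0,"grip":0.9},
    {"translation":[-5,-15,0],"spin":0,"grip":0.9},
    {"translation":[0,0,0],"spin":0,"grip":0.9},
  ],
)

```text
t: 51.58
position: [0.6859, -0.0814, 0.2148]
tcp_rot: [[0.432, 0.901, -0.045], [0.902, -0.431, 0.036], [0.013, -0.056, -0.998]]
wrist_force: [-0.3, 0.5, -1.3]
finger_gap: 0.025
```

```bash
python3 - <<'E'
from h import *
s=st(); R=np.array(s['tcp_rot']); p=np.array(s['position']); print(R[:,2].round(3),p+.07*R[:,2])
s,g=snap('wrist','w35.png'); carts(s,g,zb=.013); f=g['frame']; h=cv2.cvtColor(f,cv2.COLOR_BGR2HSV)
m=((h[...,1]<25)&(h[...,2]>200)).astype(np.uint8)
for c in [(.6545,.0503),(.6441,-.0341)]:
    u,v=map(int,proj(s,g,(*c,.059))); u0,v0=u-40,v-40; sub=m[max(0,v0):v+40,max(0,u0):u+40]
    n,l,stt,_=cv2.connectedComponentsWithStats(sub); i=1+stt[1:,4].argmax()
    k=max(cv2.findContours((l==i).astype(np.uint8),cv2.RETR_EXTERNAL,cv2.CHAIN_APPROX_NONE)[0],key=cv2.contourArea)+np.array([max(0,u0),max(0,v0)])
    ap=cv2.approxPolyDP(cv2.convexHull(k),4,True)[:,0]; W=np.array([onz(s,g,q,.059)[:2]*1000 for q in ap]); print(ap.tolist(),W.round(1).tolist(),[round(np.linalg.norm(W[i]-W[i-1]),1) for i in range(len(W))])
# second view: scene triangulation of screw centres
s2,g2=snap('scene'); f2=g2['frame']; h2=cv2.cvtColor(f2,cv2.COLOR_BGR2HSV); m2=((h2[...,0]>10)&(h2[...,0]<32)&(h2[...,1]>100)&(h2[...,2]>70)).astype(np.uint8)
m2=cv2.morphologyEx(m2,cv2.MORPH_CLOSE,np.ones((3,3)))
for c in [(.6545,.0503),(.6441,-.0341)]:
    u,v=map(int,proj(s2,g2,(*c,.067))); sub=m2[v-12:v+13,u-14:u+15]; M=cv2.moments(sub,True)
    if M['m00']: q=(u-14+M['m10']/M['m00'],v-12+M['m01']/M['m00']); print('scene',q,[onz(s2,g2,q,z)[:2].round(4) for z in (.060,.067,.074)],M['m00'])
cv2.imwrite('pics/c35.png',cv2.resize(f[40:280,120:400],(700,600)))
E
```

```text
t 51.58 p [685.9 -81.4 214.8] yawY -25.6 q [-17.  22.  81.   1.  80.   9.] F [-0.3  0.5 -1.3] T [-0.04 -0.   -0.01] gap 25.0
[-0.045  0.036 -0.998] [ 0.68276131 -0.07891651  0.14495151]
brass (191, 315) [ 0.5317 -0.0982] d 24.3 slot yaw 16.9 top None
brass (262, 203) [ 0.6452 -0.0349] d 24.5 slot yaw 170.1 top (array([ 0.6442, -0.0349]), [np.float64(43.0), np.float64(42.6)], np.float64(75.9))
brass (230, 103) [0.6583 0.0492] d 24.4 slot yaw 87.4 top (array([0.6575, 0.0504]), [np.float64(44.4), np.float64(42.5)], np.float64(81.0))
[[248, 72], [263, 117], [217, 135], [203, 90]] [[681.1, 67.1], [675.7, 27.3], [634.5, 32.5], [640.6, 73.0]] [np.float64(40.9), np.float64(40.2), np.float64(41.6), np.float64(40.9)]
[[282, 172], [293, 219], [246, 229], [235, 182]] [[669.7, -20.1], [660.4, -59.1], [619.8, -49.6], [630.2, -9.8]] [np.float64(40.8), np.float64(40.1), np.float64(41.7), np.float64(41.1)]
scene (312.4909090909091, 280.3818181818182) [array([0.656 , 0.0491]), array([0.6589, 0.0521]), array([0.6618, 0.0552])] 110.0
scene (286.9578947368421, 253.53684210526316) [array([ 0.6432, -0.0369]), array([ 0.6462, -0.033 ]), array([ 0.6491, -0.0292])] 95.0
```

Call:
apply_moves(
  steps=[
    {"translation":[-8,-20,3],"spin":0,"grip":0.9},
    {"translation":[-18,-45,3],"spin":0,"grip":0.9},
    {"translation":[-20,-50,3],"spin":0,"grip":0.9},
    {"translation":[-20,-50,0],"spin":0,"grip":0.9},
    {"translation":[-14,-35,0],"spin":0,"grip":0.9},
    {"translation":[-6,-15,0],"spin":0,"grip":0.9},
    {"translation":[0,0,0],"spin":0,"grip":0.9},
  ],
)

```text
t: 52.55
position: [0.5974, -0.2993, 0.2256]
tcp_rot: [[0.423, 0.905, -0.044], [0.906, -0.421, 0.034], [0.012, -0.054, -0.998]]
wrist_force: [0.4, 0.5, -1.4]
finger_gap: 0.0251
```

```bash
python3 - <<'E'
from h import *
g0=r.grab_frame('wrist'); s0=dict(position=[.5908,-.3099,.2233],tcp_rot=[[.692,.721,-.005],[.721,-.692,.012],[.005,-.012,-1]])
print('hole w15',onz(s0,g0,(324,234.7),.09))
s=st(); R=np.array(s['tcp_rot']); p=np.array(s['position']); print(R[:,2].round(3),'tip',p+.07*R[:,2])
s,g=snap('wrist','w36.png'); f=g['frame']; h=cv2.cvtColor(f,cv2.COLOR_BGR2HSV); u,v=map(int,proj(s,g,(.5908,-.3085,.09))); print(u,v)
m=((h[...,0]>95)&(h[...,0]<130)&(h[...,1]>90)).astype(np.uint8)
for k in cv2.findContours(m,cv2.RETR_EXTERNAL,cv2.CHAIN_APPROX_NONE)[0]:
    if cv2.contourArea(k)>60:
        (a,b),wh,an=cv2.minAreaRect(k)
        if abs(a-u)<90 and abs(b-v)<90: print((a,b),wh,onz(s,g,(a,b),.09).round(4),cv2.contourArea(k))
E
```

```text
hole w15 [ 0.59160631 -0.30916667  0.09      ]
t 52.6 p [ 597.7 -298.6  225.5] yawY -24.9 q [-36.  18.  84.   0.  80. -11.] F [-0.5  0.1 -1.2] T [ 0.   -0.03 -0.05] gap 25.0
[-0.044  0.034 -0.998] tip [ 0.59460775 -0.29622729  0.15562747]
328 251
(328.3672180175781, 250.99114990234375) (26.43425750732422, 24.835031509399414) [ 0.5907 -0.3084  0.09  ] 534.5
(331.42578125, 226.3053741455078) (78.70018005371094, 78.49222564697266) [ 0.6012 -0.2912  0.09  ] 827.5
```

Call:
apply_moves(
  steps=[
    {"translation":[-2,-6,-10],"spin":0,"grip":0.9},
    {"translation":[-1.5,-5,-15],"spin":0,"grip":0.9},
    {"translation":[0,-1.5,-12],"spin":0,"grip":0.9},
    {"translation":[0,0,-6],"spin":0,"grip":0.9},
    {"translation":[0,0,0],"spin":0,"grip":0.9},
  ],
)

```text
t: 53.28
position: [0.5949, -0.3073, 0.1774]
tcp_rot: [[0.417, 0.908, -0.046], [0.909, -0.415, 0.036], [0.014, -0.057, -0.998]]
wrist_force: [-0.7, -1.0, -1.3]
finger_gap: 0.0249
```

```bash
python3 - <<'E'
from h import *
s=st(); R=np.array(s['tcp_rot']); p=np.array(s['position']); print(R[:,2].round(3),'tip',p+.07*R[:,2])
E
```

```text
t 53.27 p [ 594.9 -307.3  177.4] yawY -24.6 q [-37.  21.  86.   0.  76. -12.] F [-0.7 -1.  -1.3] T [-0.02 -0.02 -0.06] gap 24.9
[-0.046  0.036 -0.998] tip [ 0.59162302 -0.30475918  0.10753131]
```

Call:
apply_moves(
  steps=[
    {"translation":[-1,-2,0],"spin":0,"grip":0.9},
    {"translation":[-0.6,-0.8,-12],"spin":0,"grip":0.9},
    {"translation":[0,0,-14],"spin":0,"grip":0.9},
    {"translation":[0,0,-12],"spin":0,"grip":0.9},
    {"translation":[0,0,-5],"spin":0,"grip":0.9},
    {"translation":[0,0,0],"spin":0,"grip":0.9},
  ],
)

```text
t: 54.02
position: [0.5932, -0.3102, 0.1316]
tcp_rot: [[0.417, 0.908, -0.046], [0.909, -0.415, 0.036], [0.014, -0.057, -0.998]]
wrist_force: [0.0, -0.0, -1.5]
finger_gap: 0.0251
```

```bash
python3 - <<'E'
from h import *
s=st(); R=np.array(s['tcp_rot']); p=np.array(s['position']); print(R[:,2].round(3),'tip',p+.07*R[:,2])
E
```

```text
t 54.02 p [ 593.2 -310.2  131.6] yawY -24.6 q [-37.  24.  88.   0.  72. -13.] F [ 0.  -0.  -1.5] T [ 0.02 -0.06 -0.  ] gap 25.1
[-0.046  0.036 -0.998] tip [ 0.58994178 -0.30772738  0.06169351]
```

In the hole with no contact, so I'm lowering the rest of the way.

Call:
apply_moves(
  steps=[
    {"translation":[0,0,-10],"spin":0,"grip":0.9},
    {"translation":[0,0,-8],"spin":0,"grip":0.9},
    {"translation":[0,0,-4],"spin":0,"grip":0.9},
    {"translation":[0,0,-2],"spin":0,"grip":0.9},
    {"translation":[0,0,-1],"spin":0,"grip":0.9},
    {"translation":[0,0,0],"spin":0,"grip":0.9},
  ],
)

```text
t: 54.78
position: [0.5938, -0.3107, 0.1062]
tcp_rot: [[0.416, 0.908, -0.044], [0.909, -0.415, 0.035], [0.013, -0.055, -0.998]]
wrist_force: [-0.1, -0.8, -2.1]
finger_gap: 0.0254
```

Call:
apply_moves(
  steps=[
    {"translation":[0,0,0],"spin":0,"grip":0.6},
    {"translation":[0,0,0],"spin":0,"grip":0.3},
    {"translation":[0,0,0],"spin":0,"grip":0},
    {"translation":[0,0,0],"spin":0,"grip":0},
    {"translation":[0,0,10],"spin":0,"grip":0},
    {"translation":[0,0,25],"spin":0,"grip":0},
    {"translation":[0,0,40],"spin":0,"grip":0},
    {"translation":[0,0,40],"spin":0,"grip":0},
    {"translation":[0,0,20],"spin":0,"grip":0},
    {"translation":[0,0,0],"spin":0,"grip":0},
  ],
)

```text
t: 56.02
position: [0.5941, -0.3109, 0.2489]
tcp_rot: [[0.416, 0.908, -0.042], [0.909, -0.415, 0.033], [0.012, -0.051, -0.999]]
wrist_force: [0.2, -0.4, 0.1]
finger_gap: 0.0849
```

```bash
python3 - <<'E'
from h import *
s=st(); R=np.array(s['tcp_rot']); print(R[:,2].round(3))
s,g=snap('wrist','w37.png'); u,v=map(int,proj(s,g,(.5908,-.3087,.125))); print(u,v,proj(s,g,(.5908,-.3087,.157)),proj(s,g,(.5908,-.3087,.095)))
s2,g2=snap('scene','s37.png'); x,y=map(int,proj(s2,g2,(.59,-.31,.1)))
cv2.imwrite('pics/c37.png',np.hstack([cv2.resize(g['frame'][v-80:v+80,u-80:u+80],(400,400)),cv2.resize(g2['frame'][y-40:y+40,x-40:x+40],(400,400))]))
E
```

```text
t 56.02 p [ 594.1 -310.9  248.9] yawY -24.6 q [-37.  18.  83.   0.  82. -13.] F [ 0.2 -0.4  0.1] T [-0.02  0.02  0.02] gap 84.9
[-0.042  0.033 -0.999]
325 239 (np.float64(323.2038302552886), np.float64(252.89901564622474)) (np.float64(326.65682151977836), np.float64(229.87713349601708))
```

View pics/c37.png

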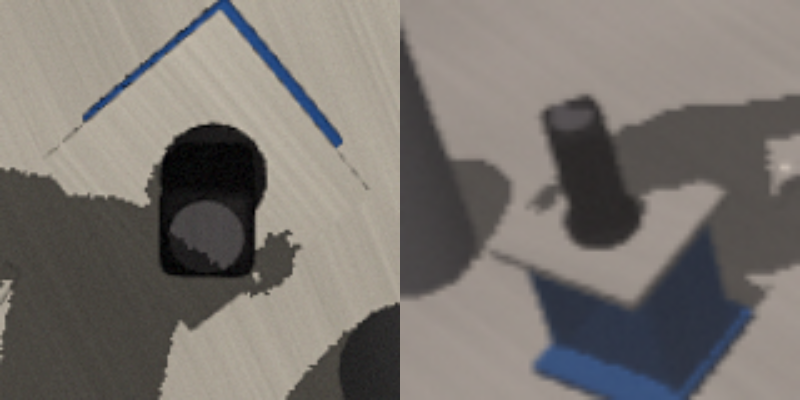

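The driver hangs upright in its stand, with the handle top at left crop (207,235) and the collar on the plate. Next is the valve.

Call:
apply_moves(
  steps=[
    {"translation":[-6,30,0],"spin":6,"grip":0.3},
    {"translation":[-12,56,0],"spin":9.5,"grip":0.4},
    {"translation":[-12,56,0],"spin":9.5,"grip":0.4},
    {"translation":[-12,56,0],"spin":9.5,"grip":0.4},
    {"translation":[-12,56,0],"spin":9.5,"grip":0.4},
    {"translation":[-12,56,0],"spin":9.5,"grip":0.4},
    {"translation":[-12,56,0],"spin":9.5,"grip":0.4},
    {"translation":[-12,56,0],"spin":9.5,"grip":0.4},
    {"translation":[-12,56,0],"spin":9.5,"grip":0.4},
    {"translation":[-12,56,0],"spin":9.5,"grip":0.4},
  ],
)

```text
t: 57.38
position: [0.4633, 0.2373, 0.2219]
tcp_rot: [[-0.935, 0.348, -0.064], [0.352, 0.934, -0.066], [0.036, -0.084, -0.996]]
wrist_force: [1.9, -0.0, 0.1]
finger_gap: 0.0513
```

Call:
apply_moves(
  steps=[
    {"translation":[-12,56,0],"spin":9.5,"grip":0.4},
    {"translation":[-8,40,0],"spin":6,"grip":0.4},
    {"translation":[-3,15,0],"spin":2,"grip":0.4},
    {"translation":[0,0,0],"spin":0,"grip":0.4},
  ],
)

```text
t: 57.88
position: [0.434, 0.3525, 0.2135]
tcp_rot: [[-0.998, 0.034, -0.051], [0.039, 0.995, -0.09], [0.048, -0.092, -0.995]]
wrist_force: [0.4, 0.1, -0.5]
finger_gap: 0.051
```

```bash
python3 - <<'E'
from h import *
s=st(); R=np.array(s['tcp_rot']); print(R[:,2].round(3))
E
```

```text
t 57.88 p [434.  352.5 213.5] yawY 88.0 q [ 29.   6. 100.  -3.  79. -58.] F [ 0.4  0.1 -0.5] T [0.03 0.01 0.  ] gap 51.0
[-0.051 -0.09  -0.995]
```

Call:
apply_moves(
  steps=[
    {"translation":[8,6,-20],"spin":-2,"grip":0.4},
    {"translation":[6,5,-40],"spin":0,"grip":0.4},
    {"translation":[0,0,-40],"spin":0,"grip":0.4},
    {"translation":[0,0,-20],"spin":0,"grip":0.4},
    {"translation":[0,0,0],"spin":0,"grip":0.4},
  ],
)

```text
t: 58.5
position: [0.4505, 0.3554, 0.0883]
tcp_rot: [[-0.995, 0.084, -0.058], [0.089, 0.992, -0.092], [0.05, -0.096, -0.994]]
wrist_force: [-0.8, -0.3, 0.3]
finger_gap: 0.0513
```

```bash
python3 - <<'E'
from h import *
s=st(); R=np.array(s['tcp_rot']); print(R[:,2].round(3)); s,g=snap('wrist','w38.png')
for d in (.05,.08,.1): print(proj(s,g,(.54-d*.996,.357+d*.087,.085)))
h=cv2.cvtColor(g['frame'],cv2.COLOR_BGR2HSV); V=g['frame'].max(2)
for row in range(150,330,20): 
    print(row,''.join('#' if x<70 else '.' for x in V[row,240:400:3]))
E
```

```text
t 58.5 p [450.5 355.4  88.3] yawY 85.1 q [ 28.  17. 102.  -3.  66. -55.] F [-0.8 -0.3  0.3] T [ 0.1  -0.06  0.01] gap 51.3
[-0.058 -0.092 -0.994]
(np.float64(340.3470396842647), np.float64(386.9339086617573))
(np.float64(341.96508183703725), np.float64(333.68404776518423))
(np.float64(342.99606169313813), np.float64(292.791021994109))
150 ......................................................
170 ......................................................
190 ......................................................
210 ......................................................
230 ......................................................
250 ......................................................
270 ...............................###########............
290 ...............................###########............
310 ...####........................###########......###...
```

Call:
apply_moves(
  steps=[
    {"translation":[0,4,-8],"spin":0,"grip":0.4},
    {"translation":[0,4,-10],"spin":0,"grip":0.4},
    {"translation":[0,0,-4],"spin":0,"grip":0.4},
    {"translation":[0,0,0],"spin":0,"grip":0.6},
    {"translation":[0,0,0],"spin":0,"grip":0.75},
    {"translation":[0,0,0],"spin":0,"grip":0.75},
    {"translation":[0,0,0],"spin":0,"grip":0.75},
  ],
  grip_force=20,
)

```text
t: 59.42
position: [0.4536, 0.3648, 0.0696]
tcp_rot: [[-0.995, 0.086, -0.051], [0.09, 0.992, -0.088], [0.043, -0.092, -0.995]]
wrist_force: [0.5, 0.5, -0.7]
finger_gap: 0.0212
```

Call:
apply_moves(
  steps=[
    {"translation":[0,-14,0],"spin":9.4,"grip":0.75},
    {"translation":[2,-14,0],"spin":9.4,"grip":0.75},
    {"translation":[4.5,-13.5,0],"spin":9.4,"grip":0.75},
    {"translation":[6.5,-12.5,0],"spin":9.4,"grip":0.75},
    {"translation":[7,-9,0],"spin":7,"grip":0.75},
    {"translation":[0,0,0],"spin":0,"grip":0.75},
  ],
)

```text
t: 60.18
position: [0.4737, 0.3019, 0.0703]
tcp_rot: [[-0.756, -0.654, 0.027], [-0.653, 0.752, -0.093], [0.041, -0.088, -0.995]]
wrist_force: [-0.3, 0.7, 1.3]
finger_gap: 0.0213
```

Call:
apply_moves(
  steps=[
    {"translation":[0,0,0],"spin":0,"grip":0.4},
    {"translation":[0,0,0],"spin":0,"grip":0.3},
    {"translation":[0,0,20],"spin":0,"grip":0.3},
    {"translation":[0,0,40],"spin":0,"grip":0.3},
    {"translation":[0,0,45],"spin":0,"grip":0.1},
    {"translation":[-10,0,20],"spin":0,"grip":0},
    {"translation":[0,0,0],"spin":0,"grip":0},
  ],
)

```text
t: 61.05
position: [0.4637, 0.3036, 0.2053]
tcp_rot: [[-0.759, -0.651, 0.032], [-0.651, 0.754, -0.091], [0.035, -0.089, -0.995]]
wrist_force: [0.1, 0.5, -0.4]
finger_gap: 0.0852
```

```bash
python3 - <<'E'
from h import *
s=st(); s,g=snap('wrist','w39.png'); a=g['frame']; g2=r.grab_frame('top'); b=g2['frame']
g3=r.grab_frame('scene'); carts(s,g3,zb=.013)
cv2.imwrite('pics/c39.png',np.hstack([cv2.resize(a[90:350,180:440],(500,500)),cv2.resize(b[205:305,100:160+50],(300,500)) if 0 else cv2.resize(g3['frame'][170:350,180:288],(300,500))]))
E
```

```text
t 61.05 p [463.7 303.6 205.3] yawY 130.8 q [  24.    4.  104.   -6.   73. -105.] F [ 0.1  0.5 -0.4] T [ 0.06 -0.01  0.01] gap 85.2
brass (604, 422) [0.5409 0.6023] d 149.8 slot yaw 122.0 top None
brass (274, 6) [-0.0489 -0.7824] d 208.5 slot yaw 29.5 top None
```

View pics/c39.png

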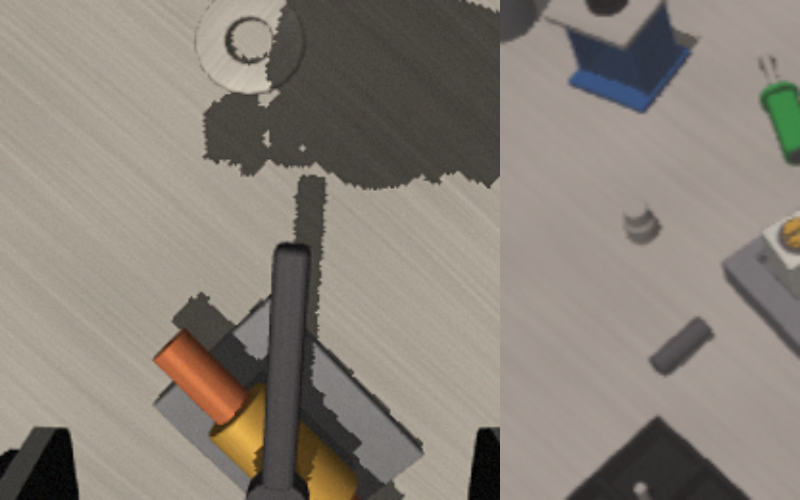

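```bash
python3 - <<'E'
from h import *
s=r.state(); g=r.grab_frame('wrist'); P=lambda x,y,z: onz(s,g,(180+x/1.923,90+y/1.923),z)
t,p=P(293,247,.088),P(278,470,.088); d=(t-p); print(np.degrees(np.arctan2(d[1],d[0]))%360-175,t)
a,b=P(172,346,.04),P(232,408,.04); d=a-b; print('pipe',np.degrees(np.arctan2(d[1],d[0])))
# lever centreline by rows (top face dark-grey) in image
g2=r.grab_frame('top'); 
s3,g3=s,r.grab_frame('top'); carts(s3,g3,zb=.013)
s4,g4=snap('scene'); f2=g4['frame']; h2=cv2.cvtColor(f2,cv2.COLOR_BGR2HSV); m2=((h2[...,0]>10)&(h2[...,0]<32)&(h2[...,1]>100)&(h2[...,2]>70)).astype(np.uint8); m2=cv2.morphologyEx(m2,cv2.MORPH_CLOSE,np.ones((3,3)))
for c in [(.6545,.0503),(.6441,-.0341)]:
    u,v=map(int,proj(s4,g4,(*c,.067))); M=cv2.moments(m2[v-12:v+13,u-14:u+15],True); q=(u-14+M['m10']/M['m00'],v-12+M['m01']/M['m00']); print('scene',q,onz(s4,g4,q,.067)[:2].round(4))
E
```

```text
42.49833063392907 [0.4478438  0.28719868 0.088     ]
pipe -96.65808733571727
scene (312.4909090909091, 280.3818181818182) [0.6589 0.0521]
scene (287.0430107526882, 253.56989247311827) [ 0.6461 -0.0328]
```

```bash
python3 -c "
from h import *
print(r.hand_in()); st()"
```

```text
the job is handed in; nothing more can be done
None
the job is handed in; nothing more can be done
```

I carried out the whole sequence and handed the job in at about 61 s of simulated time. My last checks all fell inside the limits, but `hand_in()` reports no verdict.

**What I did:**
1. Turned the valve lever shut, against its stop.
2. Set both white cartridges down in the middle and right-hand (−y) pockets. Only two were on the bench, and I left the pink one alone.
3. Drove both lock screws clockwise with the black driver until the torque rose to about 0.37 N m at the stop.
4. Hung the driver back in its stand.
5. Opened the valve half way.

**Last checks:**

| Item | Reading |
|---|---|
| Valve when shut | about 0.01 rad |
| Valve now | 42.5 to 44 degrees (wanted 45 ± 8) |
| Cartridges | both upright at equal height, about 1 to 4 mm from the estimated pocket centres |
| Slots | within 4 to 6 degrees of the cartridge sides, which fits the stop |
| Driver | upright, about 2.5 mm from the hang point |
| Gripper | clear of everything |

**What went wrong or disagreed:**
- **Cartridge 0 tipped:** it shifted a few mm inside its pocket between the two screw jobs. As I pulled the driver out of its locked screw, it tipped onto the pocket rim. I nudged it back down with the driver still in hand, then re-checked it before hanging the driver. I can't tell whether the lock step first counted before or after it tipped.
- **Valve angle:** the 42.5 and 44 degree readings come from two different references for the shut direction.
- **Tool tilt:** contacts and long spins left the tool tilted by up to about 6 degrees, and I corrected for this when placing the driver tip.
- **Over budget:** I viewed 21 pictures against the planned 14, mostly to sort out cartridge 0.

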